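# Put the measuring cups away in their slide-lid case

## Robot

A 7-joint arm with a two-finger parallel gripper is mounted at the origin on the work surface. World frame = base frame: x ahead of the robot, y to its left, z up, the work surface at z = 0. Lengths are in m, angles in rad, forces in N, time in s.
With the tool pointing down it reaches from about 0.425 to 0.95 m from the base axis. Payload 4.7 kg.
Tool frame: the origin (TCP) lies midway between the tips of the shut fingers; the grasp point (between the pads) lies env.hold_point_z behind it (env.hold_point_z is the distance from the TCP to the grasp point, in m); z points along the fingers, y is the line along which they close (so a half turn about z gives the same grasp; the last joint's range is limited). The gripper opens to 85 mm and grips with 20 to 120 N. Pads are 22 mm wide; open, the fingers measure 114 mm over their backs; the gripper's body (76 mm by 85 mm) begins 54 mm behind the grasp point. The pads swing forward as they close: fully open they stand 13 mm farther back than shut.
Start: joints at [-1.295, 0.469, -0.049, 1.532, 0.024, 1.141, -0.082], TCP at [0.203, 0.644, 0.231] pointing down, gripper open.
Joint ranges: [-2.59, 2.59], [-0.33, 1.99], [-1.39, 1.29], [0.1, 2.45], [-1.04, 4.18], [0.21, 1.99], [-2.66, 2.66]. Speed limits (rad/s): [2.57, 2.57, 3.14, 3.14, 3.14, 3.14, 3.14].

## Interface

Orientations are given as a unit quaternion [w, x, y, z].
In Python, from bench import env, vision, ticket gives the robot as it stands. The module is installed in compiled form; this text tells all that it offers.
- The arm moves only by the tool arm_command, never from a script. Its argument "commands" is a list of rows, each an object of numbers: "x", "y", "z": the shift along the tool's x, y, z in cm; "ax", "ay", "az": the turn, a rotation vector about the tool's x, y, z in rad; "jaw": the opening, from 0 (shut) to 1 (fully open). In form: [{"x": .., "y": .., "z": .., "ax": .., "ay": .., "az": .., "jaw": ..}, ...]. A call has 1 to 10 rows; each row is the pose to reach, as a shift and turn from the pose commanded when the call began, along the tool's axes at that moment; what a row does not reach only later rows make up. A row lasts 1/10 s, in which the tool goes at most 50 mm and 8.59 degrees, less where a joint would pass 70% of its speed; a pose out of reach is approached as far as the arm can. A call with a gripper value outside its range is refused whole. The fingers move at their own pace and stop on an object; "grip_force" is the grip in N (left out, the last holds). Time passes only in rows, so rows that repeat a pose let the fingers close. It gives the time, the measured TCP pose, the force, the opening and the grip force at its end, in the units of the state.
- env.read_state(): the state, without advancing time (a new reading comes with each control period).
- vision.get_image(name): name is "side" or "top"; returns a dict with "frame" (420x560x3 uint8, red, green, blue), "depth" (420x560 float32, m along the optical axis (not along the pixel's ray), 0 where there is no reading), "fx", "fy", "cx", "cy" (pixels), "extrinsics" (4x4, takes a point from camera to world coordinates). Camera axes: x right, y down, z forward; pixel columns grow to the right and rows downward; lengths in m; the calibration is good to about 2 mm. A picture is of the moment at which its call begins.
- ticket.close_job(): hands the job in; it is judged then, once.
The state is a dict: "clock": time; "q": joint angles; "joint_velocities": joint speeds; "joint_torque": joint torques, N m; "tool_pos": TCP position; "tool_rot": TCP orientation; "force": force on the tool from outside, world axes, zero at the start; "wrist_torque": the same for the moment, N m; "grip_width": opening from 0.0 (shut) to 1.0 (fully open); "gripper_force": force on a finger pad.
Only numpy, scipy, OpenCV 4.12 (cv2) and the standard library are available. Lean on these libraries where they do the work, as an engineer would, in place of code of your own. Each camera call takes 0.05 s, during which the arm holds its last target. There are 200 camera calls.

## Task

Put the clean steel measuring cups away: nest all that are on the bench in size order inside the plywood case, mouth down as they stand, each cup covering the next smaller one and all of them standing flat on the case's floor. Then, with its bolt drawn back, slide the lid into its grooves, bolt side up, until it is fully home against the end of the case, and shoot the bolt fully into its keeper. Leave the candles and the carton alone.

Things in the scene. Friction and masses are not known exactly. Their poses are not given: they have to be found in the camera images.
- cup1: The largest of up to five plain steel measuring cups: a straight round cup 70 mm across outside and 56 mm tall, wall 2 mm, bottom 4 mm with its edge bevelled 4 mm, no handle or lip. It stands mouth down. Origin: centre of the mouth, so the underside as it stands; its z axis points up to the closed bottom. Some of the cups are absent in any one start.
- cup2: The second largest of up to five plain steel measuring cups: a straight round cup 58.5 mm across outside and 50 mm tall, wall 2 mm, bottom 4 mm with its edge bevelled 4 mm, no handle or lip. It stands mouth down. Origin: centre of the mouth, so the underside as it stands; its z axis points up to the closed bottom. Some of the cups are absent in any one start.
- cup3: The middle of up to five plain steel measuring cups: a straight round cup 47 mm across outside and 44 mm tall, wall 2 mm, bottom 4 mm with its edge bevelled 4 mm, no handle or lip. It stands mouth down. Origin: centre of the mouth, so the underside as it stands; its z axis points up to the closed bottom. Some of the cups are absent in any one start.
- cup4: The second smallest of up to five plain steel measuring cups: a straight round cup 35.5 mm across outside and 38 mm tall, wall 2 mm, bottom 4 mm with its edge bevelled 4 mm, no handle or lip. It stands mouth down. Origin: centre of the mouth, so the underside as it stands; its z axis points up to the closed bottom. Some of the cups are absent in any one start.
- cup5: The smallest of up to five plain steel measuring cups: a straight round cup 24 mm across outside and 32 mm tall, wall 2 mm, bottom 4 mm with its edge bevelled 4 mm, no handle or lip. It stands mouth down. Origin: centre of the mouth, so the underside as it stands; its z axis points up to the closed bottom. Some of the cups are absent in any one start.
- case: Plywood storage case, fixed to the bench, 178 (x) x 182 (y) x 85 mm tall, open on top; inside 150 x 150 mm, floor 8 mm thick. Origin: centre of its underside. The lid slides home towards +x: the +x end wall is full height with its inner face, the lid's stop, at x = 75 mm; the -x end wall is only 68 mm high, and the lid goes in over it. The nest fits under the lid with 4 mm to spare.
- case_floor (a point): Centre of the upper face of the case's floor, axes as the case's.
- lid_mouth (a point): Middle of the lid's way in: x = -89, y = 0, z = 68 mm of the case, level with the ledges (tops of the side walls, |y| 75 to 91 mm) the lid slides on. For 34 mm inwards the ledges are open above, so the lid's nose can be laid on them, between sides that narrow from 176 to 166 mm apart. Beyond, lips 11 mm above the ledges (|y| above 75 mm, tops at z = 85 mm) make the grooves.
- lid_home (a point): Where the lid's origin lies when the lid is fully home: x = -7, y = 0, z = 68 mm of the case, axes as the case's. The grooves leave the lid 2 mm of play to either side and 3 mm upwards.
- keeper (a point): Centre of the bolt's keeper, a small steel staple on the lip of the case's -y side, at x = -40, y = -84, z = 92 mm in the case's frame; its opening is 15 mm along x and 16 mm high, and the bolt goes through it along -y.
- lid: Loose plywood lid, 164 (x) x 162 (y) x 8 mm, 0.27 kg, bolt side up. Origin: centre of its underside; +x is its nose, which enters the case first. On top: a wooden finger batten 18 (x) x 80 (y) mm, from 8 to 36 mm above the underside, centred at x = 15, y = 0 mm; and a steel barrel bolt along y at x = -33 mm, its plate and straps from y = -12 to -74 mm, up to 30 mm above the underside.
- bolt (a joint): How far the barrel bolt on the lid is shot, in m: 0 drawn back, 0.024 fully shot towards the lid's -y side. It slides at about 1 N and stays where left. The rod is 10 mm thick, 24 mm above the lid's underside; its tip is at y = -70 mm of the lid when drawn, -94 mm when shot. Shot over 6 mm it strikes the keeper as the lid goes in; it starts 0 to 18 mm shot.
- bolt_knob (a point): Centre of the top of the bolt's upright knob, a round post 12 mm across that moves with the bolt, at x = -33, y = -32 mm minus the bolt's travel, z = 62 mm in the lid's frame; its upper 32 mm stand clear above the straps.
- candle_a: Finished candle in a black glass, 72 mm across, 76 mm tall; origin at its underside. Leave it alone.
- candle_b: Another such candle, 72 mm across, 76 mm tall; origin at its underside. Leave it alone.
- carton: Small cardboard carton, 60 x 80 x 45 mm; origin at its underside. Leave it alone.
Not all that is in view belongs to the job. Leave any orange look-alike of the cup4 alone.

How it is judged:
By the outcome, as a careful person would: the job done as asked, in the order asked, and still so for the second after the job is handed in, with the robot touching nothing.
Of cup1, cup2, cup3, cup4, cup5 only 3 to 5 are there at a start; the rules pass over those that are not, and their reading is None.
At some moment in a run one of cup1, cup2, cup3, lid may be knocked a few centimetres aside while the robot is not near it.
It also fails if it takes over 210 s, if anything falls off the work surface, if the arm or the gripper's body presses on something with over 40 N, if the wrist force passes 120 N, or if a joint passes its speed limit or range.

## Working session

There is one attempt and no reset: what is moved stays moved. The work goes in short steps, Python scripts to look and compute and a tool call to move; the robot and the scene stay as the last step left them, time stands still between calls to the robot, and variables do not carry over. Pictures are saved under pics/ and viewed, at most 14 in all, crops included, and the job is handed in when it is done.

Besides the shell and the picture viewer there is one more tool, called after "Emit:" by a JSON object that holds its "op" and its "data". arm_command: Moves the arm, as the interface text tells. Its arguments: {"type":"object","properties":{"commands":{"type":"array"},"grip_force":{"type":"number"}},"required":["commands"]}

```bash
mkdir -p pics; cat > h.py <<'E'
import numpy as np,cv2
from bench import env,vision,ticket
def snap(n,fn=None):
    d=vision.get_image(n)
    if fn: cv2.imwrite('pics/'+fn,d['frame'][...,::-1])
    return d
def cloud(d):
    z=d['depth'];v,u=np.mgrid[:z.shape[0],:z.shape[1]]
    p=np.stack([(u-d['cx'])/d['fx']*z,(v-d['cy'])/d['fy']*z,z,np.ones_like(z)],-1)
    P=(p@np.array(d['extrinsics']).T)[...,:3];P[z==0]=np.nan
    return P
E
python3 - <<'E'
from h import *
print(env.hold_point_z,env.read_state())
for n in('top','side'):
    d=snap(n,n+'0.png');print(n,d['fx'],d['cx'],d['cy'],np.round(d['extrinsics'],3).tolist(),(d['depth']==0).mean())
E
```

```text
0.0187 {'clock': 0.0, 'q': array([-1.29490524,  0.46944231, -0.04860815,  1.53372475,  0.02411301,
        1.14100781, -0.0822973 ]), 'joint_velocities': array([ 0.00026208, -0.00012895, -0.00135242, -0.0019135 , -0.00085102,
        0.00031291,  0.00091025]), 'joint_torque': array([ 8.05113395e-04, -5.10318339e+01, -4.60924103e-02, -2.37707090e+01,
        1.07311358e-02,  7.57776696e-03,  1.81301054e-06]), 'tool_pos': array([0.20236903, 0.64331759, 0.23024784]), 'tool_rot': array([-1.11378413e-04,  1.51780461e-01,  9.88413727e-01, -9.91737480e-04]), 'force': array([-0.34054481,  0.34769786, -0.43434965]), 'wrist_torque': array([ 0.03178247,  0.03867012, -0.00179929]), 'gripper_force': 0.0, 'grip_width': 1.0006477992804843}
top 454.7134867532927 282.1676804218114 211.29310002623842 [[0.014, -0.985, 0.173, 0.332], [-1.0, -0.016, -0.009, 0.017], [0.011, -0.172, -0.985, 1.146], [0.0, 0.0, 0.0, 1.0]] 0.003937074829931973
side 502.334592543965 276.1549446700496 216.7607719939428 [[0.764, -0.401, 0.505, 0.009], [-0.645, -0.499, 0.579, -0.614], [0.02, -0.768, -0.64, 0.762], [0.0, 0.0, 0.0, 1.0]] 0.004107142857142857
```

View pics/top0.png

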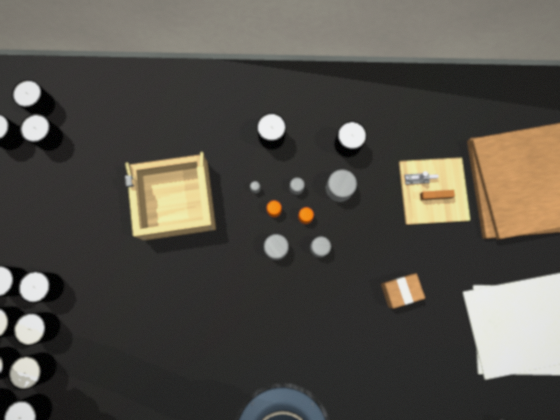

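View pics/side0.png

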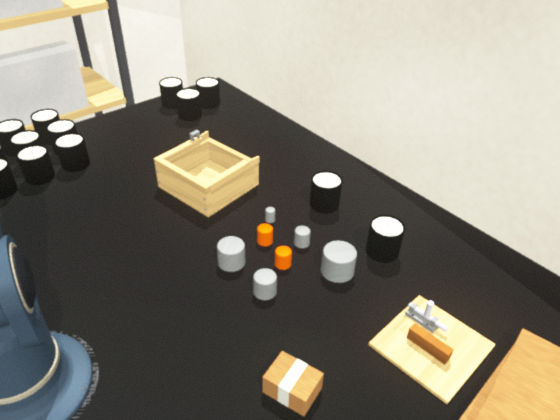

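```bash
cat >> h.py <<'E'
H=dict(cup1=.056,cup2=.050,cup3=.044,cup4=.038,cup5=.032);D=dict(cup1=70,cup2=58.5,cup3=47,cup4=35.5,cup5=24)
def cups(names=('top','side')):
    for n in names:
        d=snap(n);P=cloud(d);hsv=cv2.cvtColor(d['frame'],cv2.COLOR_RGB2HSV)
        m=((P[...,2]>.02)&(P[...,2]<.075)&(np.abs(P[...,1])<.25)&(P[...,0]>.25)&(P[...,0]<.62)&(hsv[...,1]<70)&(hsv[...,2]>70)).astype(np.uint8)
        k,l,s,c=cv2.connectedComponentsWithStats(m)
        for i in range(1,k):
            if s[i,4]<25: continue
            q=P[l==i];zt=np.percentile(q[:,2],80);t=q[np.abs(q[:,2]-zt)<.004]
            b=max(H,key=lambda a:-abs(H[a]-zt))
            print(n,b,'px',np.round(c[i]),'top z %.4f'%zt,'xy',np.round(t[:,:2].mean(0),4),'mid',np.round((t[:,:2].max(0)+t[:,:2].min(0))/2,4),'ext mm',np.round(np.ptp(t[:,:2],axis=0)*1000,1),len(t))
E
python3 - <<'E'
from h import *
cups()
for n in('top','side'):
    d=snap(n);P=cloud(d);hsv=cv2.cvtColor(d['frame'],cv2.COLOR_RGB2HSV)
    # case: wall top faces
    reg=(P[...,1]>.12)&(P[...,1]<.42)&(P[...,0]>.25)&(P[...,0]<.65)
    m=reg&(P[...,2]>.079)&(P[...,2]<.09);q=P[m]
    r=cv2.minAreaRect((q[:,:2]*1000).astype(np.float32));print(n,'case',len(q),q[:,2].mean(),r,np.round(cv2.boxPoints(r)).tolist())
    m=reg&(P[...,2]>.06)&(P[...,2]<.073);q=P[m];print('  ledge z',len(q),np.round(q.mean(0),3))
    m=reg&(P[...,2]>.005)&(P[...,2]<.012);q=P[m];r=cv2.minAreaRect((q[:,:2]*1000).astype(np.float32));print('  floor',len(q),r,q[:,2].mean())
    m=reg&(P[...,2]>.094)&(P[...,2]<.12);q=P[m];print('  keeper',len(q),np.round(q.mean(0),3) if len(q) else '')
    # lid
    reg=(P[...,1]<-.22)&(P[...,1]>-.48)&(P[...,0]>.3)&(P[...,0]<.65)
    m=(reg&(P[...,2]>.004)&(P[...,2]<.06)&(hsv[...,2]>60)).astype(np.uint8)
    k,l,s,c=cv2.connectedComponentsWithStats(m);i=1+np.argmax(s[1:,4])
    q=P[(l==i)&(P[...,2]>.005)&(P[...,2]<.011)];r=cv2.minAreaRect((q[:,:2]*1000).astype(np.float32));print('  lid',np.round(c[i]),len(q),r,q[:,2].mean())
    q=P[reg&(P[...,2]>.033)&(P[...,2]<.039)&(hsv[...,1]>110)];
    if len(q)>5: r=cv2.minAreaRect((q[:,:2]*1000).astype(np.float32));print('  batten',len(q),r,q[:,2].mean())
    q=P[reg&(P[...,2]>.045)&(P[...,2]<.07)];print('  knob',len(q),np.round(q.mean(0),4) if len(q) else '',np.round(np.ptp(q,axis=0),3) if len(q) else '')
E
```

```text
top cup1 px [341. 186.] top z 0.0563 xy [ 0.5936 -0.1406] mid [ 0.5914 -0.1409] ext mm [57.2 67.6] 476
top cup4 px [297. 185.] top z 0.0383 xy [ 0.5943 -0.0293] mid [ 0.595  -0.0307] ext mm [34.6 32.8] 122
top cup5 px [255. 186.] top z 0.0318 xy [0.5916 0.0762] mid [0.5913 0.0759] ext mm [21.2 20.2] 52
top cup2 px [276. 247.] top z 0.0508 xy [0.4381 0.0202] mid [0.4379 0.0205] ext mm [55.8 53.4] 371
top cup3 px [321. 246.] top z 0.0447 xy [ 0.4407 -0.0889] mid [ 0.4414 -0.089 ] ext mm [44.  43.9] 239
side cup5 px [270. 211.] top z 0.0319 xy [0.5918 0.0755] mid [0.5922 0.0768] ext mm [23.7 21.5] 57
side cup4 px [302. 233.] top z 0.0384 xy [ 0.5957 -0.0294] mid [ 0.5963 -0.028 ] ext mm [33.1 35. ] 136
side cup2 px [231. 250.] top z 0.0505 xy [0.4385 0.0196] mid [0.4389 0.0208] ext mm [56.3 57.4] 425
side cup1 px [338. 258.] top z 0.0563 xy [ 0.5928 -0.1411] mid [ 0.5913 -0.1392] ext mm [57.3 69.2] 572
side cup3 px [265. 280.] top z 0.0441 xy [ 0.4415 -0.0892] mid [ 0.4426 -0.0883] ext mm [46.7 44.4] 323
top case 1256 0.0839878640092762 ((556.791015625, 279.83123779296875), (179.7035522
[... 683 characters left out ...]
555.744873046875, 281.3060607910156), (179.43870544433594, 190.4279327392578), 8.670821189880371) [[453.0, 362.0], [481.0, 174.0], [659.0, 201.0], [630.0, 389.0]]
  ledge z 953 [0.558 0.283 0.067]
  floor 723 ((504.0286865234375, 318.3209533691406), (230.27911376953125, 367.3307189941406), 46.53797912597656) 0.008406589251504738
  keeper 52 [0.582 0.368 0.102]
  lid [429. 350.] 4385 ((582.5834350585938, -383.3490905761719), (144.49880981445312, 162.8408966064453), 3.8908045291900635) 0.007828086661364952
  batten 499 ((444.85357666015625, -343.64923095703125), (79.87446594238281, 324.0121154785156), 73.6029052734375) 0.0357164542212494
  knob 874 [ 0.3594 -0.2926  0.0468] [0.33  0.108 0.019]
```

```bash
sed -i 's/P\[...,0\]<.62/P[...,0]<.66/' h.py; cat >> h.py <<'E'
def lid(names=('top','side'),box=(.42,.75,-.5,-.2),z0=0):
    for n in names:
        d=snap(n);P=cloud(d);hsv=cv2.cvtColor(d['frame'],cv2.COLOR_RGB2HSV);Z=P[...,2]-z0
        reg=(P[...,0]>box[0])&(P[...,0]<box[1])&(P[...,1]>box[2])&(P[...,1]<box[3])
        def f(s,m,big=True):
            m=(reg&m).astype(np.uint8)
            if m.sum()<6: print(n,s,'few');return
            k,l,st,c=cv2.connectedComponentsWithStats(m);i=1+np.argmax(st[1:,4]);q=P[l==i]
            r=cv2.minAreaRect((q[:,:2]*1000).astype(np.float32))
            print(n,s,len(q),'mean',np.round(q.mean(0),4),'rect',np.round(r[0],1),np.round(r[1],1),round(r[2],1),'px',np.round(c[i]))
        f('lid',(Z>.004)&(Z<.062)&(hsv[...,2]>60))
        f('board',(Z>.005)&(Z<.012)&(hsv[...,2]>60))
        f('batten',(Z>.032)&(Z<.040)&(hsv[...,1]>110))
        f('knobtop',(Z>.055)&(Z<.066))
        f('bolt',(Z>.02)&(Z<.035)&(hsv[...,1]<70)&(hsv[...,2]>60))
E
python3 - <<'E'
from h import *
cups(('top',));lid()
d=snap('top');cv2.imwrite('pics/lid.png',cv2.resize(d['frame'][140:240,380:490,::-1],None,fx=5,fy=5,interpolation=2))
E
```

```text
top cup1 px [342. 185.] top z 0.0563 xy [ 0.5958 -0.1404] mid [ 0.5958 -0.141 ] ext mm [68.5 66.9] 536
top cup4 px [297. 185.] top z 0.0386 xy [ 0.5944 -0.0292] mid [ 0.5954 -0.0294] ext mm [33.3 30.2] 123
top cup5 px [255. 186.] top z 0.0324 xy [0.5916 0.0756] mid [0.5913 0.0759] ext mm [21.  20.2] 45
top cup2 px [276. 247.] top z 0.0506 xy [0.4388 0.0206] mid [0.439  0.0205] ext mm [53.5 53.5] 386
top cup3 px [321. 246.] top z 0.0443 xy [ 0.441 -0.089] mid [ 0.4414 -0.089 ] ext mm [44.2 44.1] 243
top lid 3677 mean [ 0.591  -0.3825  0.0108] rect [ 593.4 -383.9] [167.1 166.4] 3.5 px [434. 191.]
top board 2743 mean [ 0.5891 -0.3859  0.0078] rect [ 593.  -384.1] [164.5 163.8] 4.5 px [435. 192.]
top batten 212 mean [ 0.5777 -0.3854  0.0354] rect [ 577.5 -384.3] [18.3 81. ] 3.3 px [439. 194.]
top knobtop 18 mean [ 0.6225 -0.3434  0.0601] rect [ 622.8 -343.9] [8.2 9.9] 35.5 px [425. 174.]
top bolt 65 mean [ 0.6205 -0.3229  0.0274] rect [ 619.7 -324.1] [36.3 13.2] 86.0 px [412. 178.]
side lid 6817 mean [ 0.5866 -0.3881  0.0119] rect [ 595.3 -381.9] [171.  163.4] 4.1 px [433. 347.]
side board 5205 mean [ 0.5832 -0.3952  0.0079] rect [ 593.7 -382. ] [168.3 163. ] 4.4 px [434. 352.]
side batten 438 mean [ 0.5783 -0.3845  0.0356] rect [ 579.4 -383.5] [20.4 80.4] 4.1 px [431. 339.]
side knobtop 42 mean [ 0.623  -0.3432  0.06  ] rect [ 623.2 -343. ] [13.1  9.8] 63.4 px [430. 303.]
side bolt 270 mean [ 0.6228 -0.3457  0.0273] rect [ 624.3 -345.1] [16.3 82.2] 3.2 px [427. 316.]
```

View pics/lid.png

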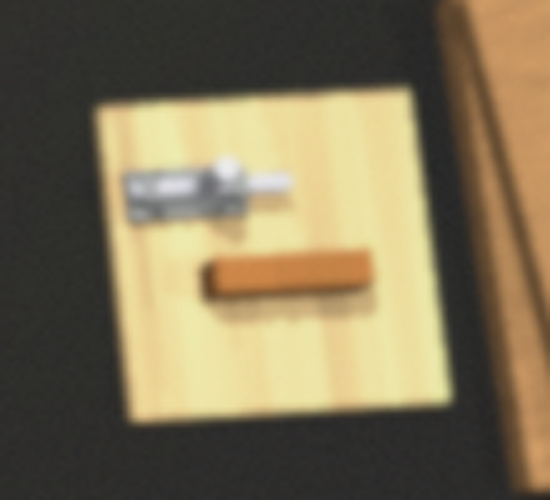

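```bash
cat >> h.py <<'E'
from scipy.spatial.transform import Rotation as Ro
def plan(*T,yaw=None):
    s=env.read_state();w,x,y,z=s['tool_rot'];R=Ro.from_quat([x,y,z,w]);p=s['tool_pos'];Y=R.as_matrix()[:,1]
    cy=np.degrees(np.arctan2(Y[1],Y[0]));print('t%.1f'%s['clock'],'pos',np.round(p,4),'yaw %.1f'%cy,'grip %.3f'%s['grip_width'],'F',np.round(s['force'],1),'gf %.0f'%s['gripper_force'],'q7 %.2f'%s['q'][6])
    if yaw is not None:
        Rt=Ro.from_matrix(np.column_stack([[np.sin(np.radians(yaw)),-np.cos(np.radians(yaw)),0],[np.cos(np.radians(yaw)),np.sin(np.radians(yaw)),0],[0,0,-1]])*np.array([-1,1,1])) if False else None
        c,si=np.cos(np.radians(yaw)),np.sin(np.radians(yaw))
        yv=np.array([c,si,0]);zv=np.array([0,0,-1.]);xv=np.cross(yv,zv)
        Rt=Ro.from_matrix(np.column_stack([xv,yv,zv]));print('rotvec',np.round((R.inv()*Rt).as_rotvec(),3))
    for t in T: print(t,'->',np.round(R.inv().apply(np.array(t)-p)*100,2))
E
sed -i '/if False else None/d' h.py
python3 - <<'E'
from h import *
plan((.592,.0757,.12),(.592,.0757,.004),yaw=99.3)
E
```

```text
t0.5 pos [0.2025 0.6439 0.2313] yaw 72.5 grip 0.999 F [ 0.7 -0.4  0.7] gf 0 q7 -0.08
rotvec [ 0.    -0.    -0.467]
(0.592, 0.0757, 0.12) -> [-54.2  -42.52  11.13]
(0.592, 0.0757, 0.004) -> [-54.2  -42.52  22.73]
```

Emit:
{"op": "arm_command", "data": {"commands": [{"x": -54.2,"y": -42.5,"z": 5,"az": -0.467,"jaw": 0.6},{"x": -54.2,"y": -42.5,"z": 5,"az": -0.467,"jaw": 0.6},{"x": -54.2,"y": -42.5,"z": 5,"az": -0.467,"jaw": 0.6},{"x": -54.2,"y": -42.5,"z": 5,"az": -0.467,"jaw": 0.6},{"x": -54.2,"y": -42.5,"z": 5,"az": -0.467,"jaw": 0.6},{"x": -54.2,"y": -42.5,"z": 5,"az": -0.467,"jaw": 0.6},{"x": -54.2,"y": -42.5,"z": 5,"az": -0.467,"jaw": 0.6},{"x": -54.2,"y": -42.5,"z": 5,"az": -0.467,"jaw": 0.6},{"x": -54.2,"y": -42.5,"z": 5,"az": -0.467,"jaw": 0.6},{"x": -54.2,"y": -42.5,"z": 5,"az": -0.467,"jaw": 0.6}], "grip_force": 30}}

```text
invalid input at $.commands[0]: expected keys x, y, z, ax, ay, az, jaw
```

```bash
python3 - <<'E'
from h import *
plan((.592,.0757,.12),(.592,.0757,.004),yaw=99.3)
E
```

```text
t0.5 pos [0.2025 0.6439 0.2313] yaw 72.5 grip 0.999 F [ 0.7 -0.4  0.7] gf 0 q7 -0.08
rotvec [ 0.    -0.    -0.467]
(0.592, 0.0757, 0.12) -> [-54.2  -42.52  11.13]
(0.592, 0.0757, 0.004) -> [-54.2  -42.52  22.73]
```

All keys are required.

Emit:
{"op": "arm_command", "data": {"commands": [{"x": -54.2,"y": -42.5,"z": 5,"ax": 0,"ay": 0,"az": -0.467,"jaw": 0.6},{"x": -54.2,"y": -42.5,"z": 5,"ax": 0,"ay": 0,"az": -0.467,"jaw": 0.6},{"x": -54.2,"y": -42.5,"z": 5,"ax": 0,"ay": 0,"az": -0.467,"jaw": 0.6},{"x": -54.2,"y": -42.5,"z": 5,"ax": 0,"ay": 0,"az": -0.467,"jaw": 0.6},{"x": -54.2,"y": -42.5,"z": 5,"ax": 0,"ay": 0,"az": -0.467,"jaw": 0.6},{"x": -54.2,"y": -42.5,"z": 5,"ax": 0,"ay": 0,"az": -0.467,"jaw": 0.6},{"x": -54.2,"y": -42.5,"z": 5,"ax": 0,"ay": 0,"az": -0.467,"jaw": 0.6},{"x": -54.2,"y": -42.5,"z": 5,"ax": 0,"ay": 0,"az": -0.467,"jaw": 0.6},{"x": -54.2,"y": -42.5,"z": 5,"ax": 0,"ay": 0,"az": -0.467,"jaw": 0.6},{"x": -54.2,"y": -42.5,"z": 5,"ax": 0,"ay": 0,"az": -0.467,"jaw": 0.6}], "grip_force": 30}}

```text
clock: 1.5
tool_pos: [0.4855, 0.2309, 0.1954]
tool_rot: [0.0, -0.081, 0.997, 0.0]
force: [1.2, 0.2, -0.4]
grip_width: 0.6
gripper_force: 0.0
```

```bash
python3 - <<'E'
from h import *
plan((.592,.0757,.12),(.592,.0757,.004),yaw=99.3)
E
```

```text
t1.5 pos [0.4855 0.2309 0.1954] yaw 99.3 grip 0.600 F [ 1.2  0.2 -0.4] gf 0 q7 1.22
rotvec [0.    0.001 0.   ]
(0.592, 0.0757, 0.12) -> [ -7.99 -17.04   7.54]
(0.592, 0.0757, 0.004) -> [ -7.98 -17.04  19.14]
```

Emit:
{"op": "arm_command", "data": {"commands": [{"x": -8,"y": -17,"z": 7.5,"ax": 0,"ay": 0,"az": 0,"jaw": 0.6},{"x": -8,"y": -17,"z": 7.5,"ax": 0,"ay": 0,"az": 0,"jaw": 0.6},{"x": -8,"y": -17,"z": 7.5,"ax": 0,"ay": 0,"az": 0,"jaw": 0.6},{"x": -8,"y": -17,"z": 7.5,"ax": 0,"ay": 0,"az": 0,"jaw": 0.6},{"x": -8,"y": -17,"z": 7.5,"ax": 0,"ay": 0,"az": 0,"jaw": 0.6},{"x": -8,"y": -17,"z": 7.5,"ax": 0,"ay": 0,"az": 0,"jaw": 0.6},{"x": -8,"y": -17,"z": 7.5,"ax": 0,"ay": 0,"az": 0,"jaw": 0.6}]}}

```text
clock: 2.2
tool_pos: [0.5907, 0.0793, 0.1204]
tool_rot: [0.0, -0.082, 0.997, 0.001]
force: [-0.3, 0.7, 0.8]
grip_width: 0.597
gripper_force: 0.0
```

```bash
python3 - <<'E'
from h import *
plan((.592,.0757,.12),(.592,.0757,.004),yaw=99.3)
E
```

```text
t2.2 pos [0.5907 0.0793 0.1204] yaw 99.4 grip 0.597 F [-0.3  0.7  0.8] gf 0 q7 1.58
rotvec [0.001 0.    0.001]
(0.592, 0.0757, 0.12) -> [-0.07 -0.37  0.04]
(0.592, 0.0757, 0.004) -> [-0.07 -0.39 11.64]
```

Emit:
{"op": "arm_command", "data": {"commands": [{"x": -0.1,"y": -0.4,"z": 4,"ax": 0,"ay": 0,"az": 0,"jaw": 0.6},{"x": -0.1,"y": -0.4,"z": 8,"ax": 0,"ay": 0,"az": 0,"jaw": 0.6},{"x": -0.1,"y": -0.4,"z": 11.5,"ax": 0,"ay": 0,"az": 0,"jaw": 0.6},{"x": -0.1,"y": -0.4,"z": 11.6,"ax": 0,"ay": 0,"az": 0,"jaw": 0.6},{"x": -0.1,"y": -0.4,"z": 11.6,"ax": 0,"ay": 0,"az": 0,"jaw": 0},{"x": -0.1,"y": -0.4,"z": 11.6,"ax": 0,"ay": 0,"az": 0,"jaw": 0},{"x": -0.1,"y": -0.4,"z": 11.6,"ax": 0,"ay": 0,"az": 0,"jaw": 0},{"x": -0.1,"y": -0.4,"z": 11.6,"ax": 0,"ay": 0,"az": 0,"jaw": 0},{"x": -0.1,"y": -0.4,"z": 11.6,"ax": 0,"ay": 0,"az": 0,"jaw": 0},{"x": -0.1,"y": -0.4,"z": 11.6,"ax": 0,"ay": 0,"az": 0,"jaw": 0}]}}

```text
clock: 3.2
tool_pos: [0.5943, 0.0748, 0.0065]
tool_rot: [0.002, -0.081, 0.997, 0.001]
force: [-0.2, 0.0, 7.6]
grip_width: 0.273
gripper_force: 31.9
```

```bash
python3 - <<'E'
from h import *
plan((.592,.0757,.18),(.557,.28,.18),(.557,.28,.013),yaw=99.3)
E
```

```text
t3.2 pos [0.5943 0.0748 0.0065] yaw 99.3 grip 0.273 F [-0.2  0.   7.6] gf 32 q7 1.60
rotvec [0.001 0.004 0.   ]
(0.592, 0.0757, 0.18) -> [  0.14   0.14 -17.35]
(0.557, 0.28, 0.18) -> [  0.29  20.86 -17.33]
(0.557, 0.28, 0.013) -> [ 0.36 20.85 -0.63]
```

Emit:
{"op": "arm_command", "data": {"commands": [{"x": 0,"y": 0,"z": -5,"ax": 0,"ay": 0,"az": 0,"jaw": 0},{"x": 0,"y": 0,"z": -10,"ax": 0,"ay": 0,"az": 0,"jaw": 0},{"x": 0.1,"y": 4,"z": -13,"ax": 0,"ay": 0,"az": 0,"jaw": 0},{"x": 0.3,"y": 20.8,"z": -13,"ax": 0,"ay": 0,"az": 0,"jaw": 0},{"x": 0.3,"y": 20.8,"z": -13,"ax": 0,"ay": 0,"az": 0,"jaw": 0},{"x": 0.3,"y": 20.8,"z": -13,"ax": 0,"ay": 0,"az": 0,"jaw": 0},{"x": 0.3,"y": 20.8,"z": -13,"ax": 0,"ay": 0,"az": 0,"jaw": 0},{"x": 0.3,"y": 20.8,"z": -13,"ax": 0,"ay": 0,"az": 0,"jaw": 0},{"x": 0.3,"y": 20.8,"z": -10,"ax": 0,"ay": 0,"az": 0,"jaw": 0},{"x": 0.3,"y": 20.8,"z": -10,"ax": 0,"ay": 0,"az": 0,"jaw": 0}]}}

```text
clock: 4.2
tool_pos: [0.5543, 0.2753, 0.1013]
tool_rot: [-0.003, -0.08, 0.997, -0.002]
force: [-1.0, 0.1, -1.1]
grip_width: 0.266
gripper_force: 31.0
```

```bash
python3 - <<'E'
from h import *
plan((.557,.28,.0155),yaw=99.3)
E
```

```text
t4.2 pos [0.5543 0.2753 0.1013] yaw 99.2 grip 0.266 F [-1.   0.1 -1.1] gf 31 q7 1.23
rotvec [-0.004 -0.006 -0.002]
(0.557, 0.28, 0.0155) -> [-0.4   0.46  8.58]
```

Emit:
{"op": "arm_command", "data": {"commands": [{"x": -0.2,"y": 0.2,"z": 4,"ax": 0,"ay": 0,"az": 0,"jaw": 0},{"x": -0.2,"y": 0.2,"z": 7,"ax": 0,"ay": 0,"az": 0,"jaw": 0},{"x": -0.2,"y": 0.2,"z": 8.2,"ax": 0,"ay": 0,"az": 0,"jaw": 0},{"x": -0.2,"y": 0.2,"z": 8.2,"ax": 0,"ay": 0,"az": 0,"jaw": 0},{"x": -0.2,"y": 0.2,"z": 8.2,"ax": 0,"ay": 0,"az": 0,"jaw": 0}]}}

```text
clock: 4.7
tool_pos: [0.5589, 0.2808, 0.0235]
tool_rot: [0.001, -0.08, 0.997, 0.0]
force: [-0.4, -0.5, 0.0]
grip_width: 0.266
gripper_force: 31.0
```

```bash
python3 - <<'E'
from h import *
plan((.557,.28,.0155),yaw=99.3)
E
```

```text
t4.7 pos [0.5589 0.2808 0.0235] yaw 99.2 grip 0.266 F [-0.4 -0.5  0. ] gf 31 q7 1.24
rotvec [ 0.     0.002 -0.001]
(0.557, 0.28, 0.0155) -> [ 0.2  -0.05  0.8 ]
```

Emit:
{"op": "arm_command", "data": {"commands": [{"x": 0,"y": 0,"z": 0.8,"ax": 0,"ay": 0,"az": 0,"jaw": 0},{"x": 0,"y": 0,"z": 0.8,"ax": 0,"ay": 0,"az": 0,"jaw": 0},{"x": 0,"y": 0,"z": 0.8,"ax": 0,"ay": 0,"az": 0,"jaw": 0},{"x": 0,"y": 0,"z": 0.8,"ax": 0,"ay": 0,"az": 0,"jaw": 0.5},{"x": 0,"y": 0,"z": 0.8,"ax": 0,"ay": 0,"az": 0,"jaw": 0.5},{"x": 0,"y": 0,"z": 0.8,"ax": 0,"ay": 0,"az": 0,"jaw": 0.5},{"x": 0,"y": 0,"z": -3,"ax": 0,"ay": 0,"az": 0,"jaw": 0.5},{"x": 0,"y": 0,"z": -8,"ax": 0,"ay": 0,"az": 0,"jaw": 0.5},{"x": 0,"y": 0,"z": -12,"ax": 0,"ay": 0,"az": 0,"jaw": 0.5},{"x": 0,"y": -4,"z": -15,"ax": 0,"ay": 0,"az": 0,"jaw": 0.7}]}}

```text
clock: 5.7
tool_pos: [0.5633, 0.2487, 0.1753]
tool_rot: [0.002, -0.086, 0.996, 0.003]
force: [0.8, -0.5, 0.3]
grip_width: 0.655
gripper_force: 0.0
```

```bash
python3 - <<'E'
from h import *
cups()
plan((.595,-.0293,.16),(.595,-.0293,.008),yaw=99.3)
E
```

```text
top cup1 px [342. 185.] top z 0.0562 xy [ 0.5959 -0.1405] mid [ 0.5957 -0.1409] ext mm [68.  67.3] 536
top cup4 px [297. 185.] top z 0.0382 xy [ 0.5957 -0.0297] mid [ 0.5962 -0.0295] ext mm [31.8 30.1] 124
top cup2 px [276. 247.] top z 0.0506 xy [0.4383 0.0201] mid [0.438  0.0204] ext mm [55.9 53.3] 370
top cup3 px [321. 246.] top z 0.0446 xy [ 0.4408 -0.0885] mid [ 0.4413 -0.089 ] ext mm [43.9 44.1] 234
side cup4 px [302. 233.] top z 0.0382 xy [ 0.5962 -0.0296] mid [ 0.5963 -0.0296] ext mm [33.4 34.6] 137
side cup2 px [231. 250.] top z 0.0503 xy [0.4385 0.0195] mid [0.4394 0.0206] ext mm [56.  57.8] 426
side cup1 px [339. 257.] top z 0.0563 xy [ 0.5957 -0.1409] mid [ 0.5972 -0.1388] ext mm [67.2 70.3] 633
side cup3 px [265. 280.] top z 0.0443 xy [ 0.4413 -0.0891] mid [ 0.4432 -0.0876] ext mm [46.2 44.6] 319
t5.8 pos [0.5686 0.2366 0.1776] yaw 98.9 grip 0.699 F [ 0.8 -0.1  0.3] gf 0 q7 1.29
rotvec [-0.001  0.01  -0.008]
(0.595, -0.0293, 0.16) -> [  1.51 -26.67   1.77]
(0.595, -0.0293, 0.008) -> [  1.66 -26.66  16.97]
```

Emit:
{"op": "arm_command", "data": {"commands": [{"x": 1.5,"y": -26.6,"z": 1.7,"ax": 0,"ay": 0,"az": 0,"jaw": 0.7},{"x": 1.5,"y": -26.6,"z": 1.7,"ax": 0,"ay": 0,"az": 0,"jaw": 0.7},{"x": 1.5,"y": -26.6,"z": 1.7,"ax": 0,"ay": 0,"az": 0,"jaw": 0.7},{"x": 1.5,"y": -26.6,"z": 1.7,"ax": 0,"ay": 0,"az": 0,"jaw": 0.7},{"x": 1.5,"y": -26.6,"z": 1.7,"ax": 0,"ay": 0,"az": 0,"jaw": 0.7},{"x": 1.5,"y": -26.6,"z": 1.7,"ax": 0,"ay": 0,"az": 0,"jaw": 0.7},{"x": 1.5,"y": -26.6,"z": 5,"ax": 0,"ay": 0,"az": 0,"jaw": 0.7},{"x": 1.5,"y": -26.6,"z": 8,"ax": 0,"ay": 0,"az": 0,"jaw": 0.7},{"x": 1.5,"y": -26.6,"z": 8,"ax": 0,"ay": 0,"az": 0,"jaw": 0.7},{"x": 1.5,"y": -26.6,"z": 8,"ax": 0,"ay": 0,"az": 0,"jaw": 0.7}]}}

```text
clock: 6.8
tool_pos: [0.5922, -0.0233, 0.092]
tool_rot: [-0.0, -0.081, 0.997, 0.0]
force: [0.4, -0.7, 0.2]
grip_width: 0.7
gripper_force: 0.0
```

```bash
python3 - <<'E'
from h import *
plan((.5955,-.0295,.01),yaw=99.3)
d=snap('side');P=cloud(d);m=(P[...,2]>.035)&(P[...,2]<.046)&(np.hypot(P[...,0]-.557,P[...,1]-.28)<.06)
print('cup5 side',m.sum(),P[m].mean(0) if m.any() else '')
d=snap('top','t1.png');P=cloud(d);m=(P[...,2]>.035)&(P[...,2]<.046)&(np.hypot(P[...,0]-.557,P[...,1]-.28)<.06)
print('cup5 top',m.sum(),P[m].mean(0),np.ptp(P[m],axis=0))
E
```

```text
t6.8 pos [ 0.5922 -0.0233  0.092 ] yaw 99.3 grip 0.700 F [ 0.4 -0.7  0.2] gf 0 q7 1.78
rotvec [ 0.    -0.001 -0.   ]
(0.5955, -0.0295, 0.01) -> [-0.24 -0.67  8.2 ]
cup5 side 45 [0.55689432 0.27852892 0.03917307]
cup5 top 64 [0.55573378 0.27869314 0.03870666] [0.02311177 0.02151661 0.00784464]
```

Emit:
{"op": "arm_command", "data": {"commands": [{"x": -0.2,"y": -0.7,"z": 3,"ax": 0,"ay": 0,"az": 0,"jaw": 0.7},{"x": -0.2,"y": -0.7,"z": 7,"ax": 0,"ay": 0,"az": 0,"jaw": 0.7},{"x": -0.2,"y": -0.7,"z": 8.2,"ax": 0,"ay": 0,"az": 0,"jaw": 0.7},{"x": -0.2,"y": -0.7,"z": 8.2,"ax": 0,"ay": 0,"az": 0,"jaw": 0.7},{"x": -0.2,"y": -0.7,"z": 8.2,"ax": 0,"ay": 0,"az": 0,"jaw": 0},{"x": -0.2,"y": -0.7,"z": 8.2,"ax": 0,"ay": 0,"az": 0,"jaw": 0},{"x": -0.2,"y": -0.7,"z": 8.2,"ax": 0,"ay": 0,"az": 0,"jaw": 0},{"x": -0.2,"y": -0.7,"z": 8.2,"ax": 0,"ay": 0,"az": 0,"jaw": 0},{"x": -0.2,"y": -0.7,"z": 8.2,"ax": 0,"ay": 0,"az": 0,"jaw": 0},{"x": -0.2,"y": -0.7,"z": 8.2,"ax": 0,"ay": 0,"az": 0,"jaw": 0}]}}

```text
clock: 7.9
tool_pos: [0.5971, -0.0297, 0.0123]
tool_rot: [0.002, -0.081, 0.997, 0.0]
force: [-0.9, 1.4, 6.2]
grip_width: 0.409
gripper_force: 30.1
```

```bash
python3 - <<'E'
from h import *
plan((.5565,.2787,.15),yaw=99.3)
E
```

```text
t7.9 pos [ 0.5971 -0.0297  0.0123] yaw 99.3 grip 0.409 F [-0.9  1.4  6.2] gf 30 q7 1.80
rotvec [-0.     0.004 -0.   ]
(0.5565, 0.2787, 0.15) -> [ -1.03  31.09 -13.77]
```

Emit:
{"op": "arm_command", "data": {"commands": [{"x": 0,"y": 0,"z": -5,"ax": 0,"ay": 0,"az": 0,"jaw": 0},{"x": 0,"y": 0,"z": -10,"ax": 0,"ay": 0,"az": 0,"jaw": 0},{"x": -0.2,"y": 4,"z": -13,"ax": 0,"ay": 0,"az": 0,"jaw": 0},{"x": -1.1,"y": 31.1,"z": -13.7,"ax": 0,"ay": 0,"az": 0,"jaw": 0},{"x": -1.1,"y": 31.1,"z": -13.7,"ax": 0,"ay": 0,"az": 0,"jaw": 0},{"x": -1.1,"y": 31.1,"z": -13.7,"ax": 0,"ay": 0,"az": 0,"jaw": 0},{"x": -1.1,"y": 31.1,"z": -13.7,"ax": 0,"ay": 0,"az": 0,"jaw": 0},{"x": -1.1,"y": 31.1,"z": -13.7,"ax": 0,"ay": 0,"az": 0,"jaw": 0},{"x": -1.1,"y": 31.1,"z": -13.7,"ax": 0,"ay": 0,"az": 0,"jaw": 0},{"x": -1.1,"y": 31.1,"z": -10,"ax": 0,"ay": 0,"az": 0,"jaw": 0}]}}

```text
clock: 8.9
tool_pos: [0.5581, 0.2871, 0.1154]
tool_rot: [0.006, -0.085, 0.996, 0.004]
force: [0.8, -1.3, -1.7]
grip_width: 0.404
gripper_force: 30.4
```

Emit:
{"op": "arm_command", "data": {"commands": [{"x": 0,"y": 0,"z": 2,"ax": 0,"ay": 0,"az": 0,"jaw": 0},{"x": 0,"y": 0,"z": 2,"ax": 0,"ay": 0,"az": 0,"jaw": 0},{"x": 0,"y": 0,"z": 2,"ax": 0,"ay": 0,"az": 0,"jaw": 0},{"x": 0,"y": 0,"z": 2,"ax": 0,"ay": 0,"az": 0,"jaw": 0}]}}

```text
clock: 9.3
tool_pos: [0.5572, 0.279, 0.0919]
tool_rot: [0.001, -0.081, 0.997, 0.001]
force: [-0.7, 0.0, -0.6]
grip_width: 0.403
gripper_force: 30.4
```

```bash
python3 - <<'E'
from h import *
plan((.5578,.2787,.0205),yaw=99.3)
E
```

```text
t9.3 pos [0.5572 0.279  0.0919] yaw 99.3 grip 0.403 F [-0.7  0.  -0.6] gf 30 q7 1.24
rotvec [ 0.001  0.003 -0.001]
(0.5578, 0.2787, 0.0205) -> [-0.03 -0.05  7.14]
```

Emit:
{"op": "arm_command", "data": {"commands": [{"x": 0,"y": 0,"z": 3,"ax": 0,"ay": 0,"az": 0,"jaw": 0},{"x": 0,"y": 0,"z": 4.5,"ax": 0,"ay": 0,"az": 0,"jaw": 0},{"x": 0,"y": 0,"z": 5.5,"ax": 0,"ay": 0,"az": 0,"jaw": 0},{"x": 0,"y": 0,"z": 6.5,"ax": 0,"ay": 0,"az": 0,"jaw": 0},{"x": 0,"y": 0,"z": 7.1,"ax": 0,"ay": 0,"az": 0,"jaw": 0},{"x": 0,"y": 0,"z": 7.1,"ax": 0,"ay": 0,"az": 0,"jaw": 0},{"x": 0,"y": 0,"z": 7.1,"ax": 0,"ay": 0,"az": 0,"jaw": 0}]}}

```text
clock: 10.0
tool_pos: [0.5564, 0.2789, 0.0203]
tool_rot: [0.0, -0.081, 0.997, 0.0]
force: [-2.1, -1.3, 5.6]
grip_width: 0.404
gripper_force: 30.9
```

Emit:
{"op": "arm_command", "data": {"commands": [{"x": 0,"y": 0,"z": 0,"ax": 0,"ay": 0,"az": 0,"jaw": 0.6},{"x": 0,"y": 0,"z": 0,"ax": 0,"ay": 0,"az": 0,"jaw": 0.6},{"x": 0,"y": 0,"z": 0,"ax": 0,"ay": 0,"az": 0,"jaw": 0.6},{"x": 0,"y": 0,"z": -5,"ax": 0,"ay": 0,"az": 0,"jaw": 0.6},{"x": 0,"y": 0,"z": -10,"ax": 0,"ay": 0,"az": 0,"jaw": 0.8},{"x": 0,"y": 0,"z": -14,"ax": 0,"ay": 0,"az": 0,"jaw": 0.8},{"x": 17.3,"y": -34.5,"z": -14,"ax": 0,"ay": 0,"az": 0,"jaw": 0.8},{"x": 17.3,"y": -34.5,"z": -14,"ax": 0,"ay": 0,"az": 0,"jaw": 0.8},{"x": 17.3,"y": -34.5,"z": -14,"ax": 0,"ay": 0,"az": 0,"jaw": 0.8},{"x": 17.3,"y": -34.5,"z": -14,"ax": 0,"ay": 0,"az": 0,"jaw": 0.8}]}}

```text
clock: 11.0
tool_pos: [0.4957, 0.0861, 0.1592]
tool_rot: [0.0, -0.081, 0.997, 0.0]
force: [1.9, -1.1, 0.6]
grip_width: 0.799
gripper_force: 0.0
```

```bash
cat >> h.py <<'E'
def nest(ztop,names=('top','side')):
    for n in names:
        d=snap(n);P=cloud(d);m=(abs(P[...,2]-ztop)<.004)&(np.hypot(P[...,0]-.557,P[...,1]-.28)<.06)
        if m.any(): q=P[m];print('nest',n,m.sum(),np.round(q.mean(0),4),'z80 %.4f'%np.percentile(q[:,2],80),np.round(np.ptp(q,axis=0),3))
E
python3 - <<'E'
from h import *
plan((.441,-.089,.1),yaw=99.3)
nest(.046);cups(('top',))
E
```

```text
t11.0 pos [0.4957 0.0861 0.1592] yaw 99.3 grip 0.799 F [ 1.9 -1.1  0.6] gf 0 q7 1.52
rotvec [0.    0.001 0.   ]
(0.441, -0.089, 0.1) -> [  8.23 -16.4    5.92]
nest top 138 [0.5556 0.2765 0.0452] z80 0.0467 [0.033 0.032 0.008]
nest side 93 [0.555  0.2759 0.0457] z80 0.0470 [0.036 0.037 0.008]
top cup1 px [341. 185.] top z 0.0563 xy [ 0.5957 -0.1402] mid [ 0.5958 -0.1408] ext mm [68.9 67.1] 531
top cup2 px [281. 245.] top z 0.0506 xy [0.4412 0.008 ] mid [0.4392 0.0086] ext mm [53.3 29.6] 183
top cup3 px [321. 246.] top z 0.0445 xy [ 0.441  -0.0888] mid [ 0.4414 -0.089 ] ext mm [44.1 44.1] 236
```

Emit:
{"op": "arm_command", "data": {"commands": [{"x": 8.2,"y": -16.4,"z": 3,"ax": 0,"ay": 0,"az": 0,"jaw": 0.8},{"x": 8.2,"y": -16.4,"z": 3,"ax": 0,"ay": 0,"az": 0,"jaw": 0.8},{"x": 8.2,"y": -16.4,"z": 3,"ax": 0,"ay": 0,"az": 0,"jaw": 0.8},{"x": 8.2,"y": -16.4,"z": 4,"ax": 0,"ay": 0,"az": 0,"jaw": 0.8},{"x": 8.2,"y": -16.4,"z": 6,"ax": 0,"ay": 0,"az": 0,"jaw": 0.8},{"x": 8.2,"y": -16.4,"z": 6,"ax": 0,"ay": 0,"az": 0,"jaw": 0.8},{"x": 8.2,"y": -16.4,"z": 6,"ax": 0,"ay": 0,"az": 0,"jaw": 0.8}]}}

```text
clock: 11.85
tool_pos: [0.4429, -0.086, 0.0992]
tool_rot: [0.0, -0.082, 0.997, 0.0]
force: [0.3, 0.3, -0.2]
grip_width: 0.803
gripper_force: 0.0
```

```bash
python3 - <<'E'
from h import *
plan((.441,-.089,.014),yaw=99.3)
E
```

```text
t11.8 pos [ 0.4429 -0.086   0.0992] yaw 99.4 grip 0.803 F [ 0.3  0.3 -0.2] gf 0 q7 1.93
rotvec [0.    0.    0.002]
(0.441, -0.089, 0.014) -> [ 0.23 -0.27  8.52]
```

Emit:
{"op": "arm_command", "data": {"commands": [{"x": 0.2,"y": -0.2,"z": 3,"ax": 0,"ay": 0,"az": 0,"jaw": 0.8},{"x": 0.2,"y": -0.2,"z": 7,"ax": 0,"ay": 0,"az": 0,"jaw": 0.8},{"x": 0.2,"y": -0.2,"z": 8.4,"ax": 0,"ay": 0,"az": 0,"jaw": 0.8},{"x": 0.2,"y": -0.2,"z": 8.4,"ax": 0,"ay": 0,"az": 0,"jaw": 0.8},{"x": 0.2,"y": -0.2,"z": 8.4,"ax": 0,"ay": 0,"az": 0,"jaw": 0},{"x": 0.2,"y": -0.2,"z": 8.4,"ax": 0,"ay": 0,"az": 0,"jaw": 0},{"x": 0.2,"y": -0.2,"z": 8.4,"ax": 0,"ay": 0,"az": 0,"jaw": 0},{"x": 0.2,"y": -0.2,"z": 8.4,"ax": 0,"ay": 0,"az": 0,"jaw": 0},{"x": 0.2,"y": -0.2,"z": 8.4,"ax": 0,"ay": 0,"az": 0,"jaw": 0},{"x": 0.2,"y": -0.2,"z": 8.4,"ax": 0,"ay": 0,"az": 0,"jaw": 0}]}}

```text
clock: 12.85
tool_pos: [0.4419, -0.0891, 0.0165]
tool_rot: [0.002, -0.081, 0.997, 0.0]
force: [-0.9, 2.5, 7.2]
grip_width: 0.543
gripper_force: 31.5
```

```bash
python3 - <<'E'
from h import *
plan((.5565,.2767,.15),yaw=99.3)
E
```

```text
t12.8 pos [ 0.4419 -0.0891  0.0165] yaw 99.3 grip 0.543 F [-0.9  2.5  7.2] gf 31 q7 1.99
rotvec [-0.     0.004  0.001]
(0.5565, 0.2767, 0.15) -> [-17.28  34.24 -13.29]
```

Emit:
{"op": "arm_command", "data": {"commands": [{"x": 0,"y": 0,"z": -5,"ax": 0,"ay": 0,"az": 0,"jaw": 0},{"x": 0,"y": 0,"z": -10,"ax": 0,"ay": 0,"az": 0,"jaw": 0},{"x": -17.3,"y": 34.2,"z": -13.3,"ax": 0,"ay": 0,"az": 0,"jaw": 0},{"x": -17.3,"y": 34.2,"z": -13.3,"ax": 0,"ay": 0,"az": 0,"jaw": 0},{"x": -17.3,"y": 34.2,"z": -13.3,"ax": 0,"ay": 0,"az": 0,"jaw": 0},{"x": -17.3,"y": 34.2,"z": -13.3,"ax": 0,"ay": 0,"az": 0,"jaw": 0},{"x": -17.3,"y": 34.2,"z": -13.3,"ax": 0,"ay": 0,"az": 0,"jaw": 0},{"x": -17.3,"y": 34.2,"z": -13.3,"ax": 0,"ay": 0,"az": 0,"jaw": 0},{"x": -17.3,"y": 34.2,"z": -13.3,"ax": 0,"ay": 0,"az": 0,"jaw": 0},{"x": -17.3,"y": 34.2,"z": -13.3,"ax": 0,"ay": 0,"az": 0,"jaw": 0}]}}

```text
clock: 13.85
tool_pos: [0.5559, 0.2802, 0.1489]
tool_rot: [0.001, -0.083, 0.997, 0.001]
force: [0.3, 0.2, -0.7]
grip_width: 0.54
gripper_force: 31.7
```

Emit:
{"op": "arm_command", "data": {"commands": [{"x": 0,"y": 0,"z": 2,"ax": 0,"ay": 0,"az": 0,"jaw": 0},{"x": 0,"y": 0,"z": 5,"ax": 0,"ay": 0,"az": 0,"jaw": 0},{"x": 0,"y": 0,"z": 5,"ax": 0,"ay": 0,"az": 0,"jaw": 0},{"x": 0,"y": 0,"z": 5,"ax": 0,"ay": 0,"az": 0,"jaw": 0}]}}

```text
clock: 14.25
tool_pos: [0.5556, 0.2755, 0.0982]
tool_rot: [-0.0, -0.081, 0.997, -0.0]
force: [-0.2, 0.5, -0.4]
grip_width: 0.545
gripper_force: 31.7
```

```bash
python3 - <<'E'
from h import *
plan((.5565,.2767,.0255),yaw=99.3)
E
```

```text
t14.2 pos [0.5556 0.2755 0.0982] yaw 99.3 grip 0.545 F [-0.2  0.5 -0.4] gf 32 q7 1.26
rotvec [-0.    -0.001 -0.   ]
(0.5565, 0.2767, 0.0255) -> [-0.11  0.11  7.27]
```

Emit:
{"op": "arm_command", "data": {"commands": [{"x": -0.1,"y": 0.1,"z": 2,"ax": 0,"ay": 0,"az": 0,"jaw": 0},{"x": -0.1,"y": 0.1,"z": 4,"ax": 0,"ay": 0,"az": 0,"jaw": 0},{"x": -0.1,"y": 0.1,"z": 5.5,"ax": 0,"ay": 0,"az": 0,"jaw": 0},{"x": -0.1,"y": 0.1,"z": 6.5,"ax": 0,"ay": 0,"az": 0,"jaw": 0},{"x": -0.1,"y": 0.1,"z": 7.2,"ax": 0,"ay": 0,"az": 0,"jaw": 0},{"x": -0.1,"y": 0.1,"z": 7.2,"ax": 0,"ay": 0,"az": 0,"jaw": 0},{"x": -0.1,"y": 0.1,"z": 7.2,"ax": 0,"ay": 0,"az": 0,"jaw": 0}]}}

```text
clock: 14.95
tool_pos: [0.5571, 0.2773, 0.0266]
tool_rot: [0.0, -0.081, 0.997, 0.0]
force: [0.1, -0.3, 0.1]
grip_width: 0.541
gripper_force: 31.7
```

Emit:
{"op": "arm_command", "data": {"commands": [{"x": 0,"y": 0,"z": 0.2,"ax": 0,"ay": 0,"az": 0,"jaw": 0},{"x": 0,"y": 0,"z": 0.2,"ax": 0,"ay": 0,"az": 0,"jaw": 0},{"x": 0,"y": 0,"z": 0.2,"ax": 0,"ay": 0,"az": 0,"jaw": 0.75},{"x": 0,"y": 0,"z": 0.2,"ax": 0,"ay": 0,"az": 0,"jaw": 0.75},{"x": 0,"y": 0,"z": 0.2,"ax": 0,"ay": 0,"az": 0,"jaw": 0.75},{"x": 0,"y": 0,"z": -5,"ax": 0,"ay": 0,"az": 0,"jaw": 0.75},{"x": 0,"y": 0,"z": -10,"ax": 0,"ay": 0,"az": 0,"jaw": 0.9},{"x": 0,"y": 0,"z": -14,"ax": 0,"ay": 0,"az": 0,"jaw": 0.9},{"x": 15.9,"y": -23.5,"z": -14,"ax": 0,"ay": 0,"az": 0,"jaw": 0.9},{"x": 15.9,"y": -23.5,"z": -14,"ax": 0,"ay": 0,"az": 0,"jaw": 0.9}]}}

```text
clock: 15.95
tool_pos: [0.5153, 0.1867, 0.1679]
tool_rot: [0.002, -0.082, 0.997, 0.001]
force: [0.4, -1.2, -0.0]
grip_width: 0.898
gripper_force: 0.0
```

```bash
python3 - <<'E'
from h import *
nest(.052);cups()
plan((.4385,.02,.1),yaw=99.3)
E
```

```text
nest side 160 [0.5562 0.2744 0.0517] z80 0.0530 [0.043 0.047 0.007]
top cup1 px [341. 185.] top z 0.0566 xy [ 0.5952 -0.1402] mid [ 0.5957 -0.1409] ext mm [68.2 66.7] 517
top cup2 px [276. 247.] top z 0.0505 xy [0.4385 0.0198] mid [0.4381 0.0205] ext mm [55.8 53.5] 379
side cup2 px [231. 250.] top z 0.0503 xy [0.4385 0.0198] mid [0.4391 0.0202] ext mm [55.2 56.2] 424
side cup1 px [339. 257.] top z 0.0563 xy [ 0.5957 -0.1407] mid [ 0.596  -0.1401] ext mm [68.6 69.5] 625
t16.1 pos [0.5146 0.1852 0.1665] yaw 99.2 grip 0.902 F [0.5 0.4 0.1] gf 0 q7 1.36
rotvec [ 0.     0.001 -0.002]
(0.4385, 0.02, 0.1) -> [ 10.15 -15.1    6.64]
```

Emit:
{"op": "arm_command", "data": {"commands": [{"x": 10.1,"y": -15.1,"z": 3,"ax": 0,"ay": 0,"az": 0,"jaw": 0.9},{"x": 10.1,"y": -15.1,"z": 3,"ax": 0,"ay": 0,"az": 0,"jaw": 0.9},{"x": 10.1,"y": -15.1,"z": 3,"ax": 0,"ay": 0,"az": 0,"jaw": 0.9},{"x": 10.1,"y": -15.1,"z": 3,"ax": 0,"ay": 0,"az": 0,"jaw": 0.9},{"x": 10.1,"y": -15.1,"z": 6.5,"ax": 0,"ay": 0,"az": 0,"jaw": 0.9},{"x": 10.1,"y": -15.1,"z": 6.5,"ax": 0,"ay": 0,"az": 0,"jaw": 0.9},{"x": 10.1,"y": -15.1,"z": 6.5,"ax": 0,"ay": 0,"az": 0,"jaw": 0.9},{"x": 10.1,"y": -15.1,"z": 6.5,"ax": 0,"ay": 0,"az": 0,"jaw": 0.9}]}}

```text
clock: 16.95
tool_pos: [0.441, 0.0224, 0.102]
tool_rot: [0.001, -0.082, 0.997, 0.0]
force: [0.1, 0.7, 0.2]
grip_width: 0.899
gripper_force: 0.0
```

```bash
python3 - <<'E'
from h import *
plan((.4385,.02,.017),yaw=99.3)
nest(.052)
E
```

```text
t16.9 pos [0.441  0.0224 0.102 ] yaw 99.4 grip 0.899 F [0.1 0.7 0.2] gf 0 q7 1.67
rotvec [0.    0.002 0.002]
(0.4385, 0.02, 0.017) -> [ 0.31 -0.2   8.5 ]
nest top 243 [0.5561 0.2745 0.0512] z80 0.0526 [0.045 0.044 0.007]
```

Emit:
{"op": "arm_command", "data": {"commands": [{"x": 0.3,"y": -0.2,"z": 3,"ax": 0,"ay": 0,"az": 0,"jaw": 0.9},{"x": 0.3,"y": -0.2,"z": 7,"ax": 0,"ay": 0,"az": 0,"jaw": 0.9},{"x": 0.3,"y": -0.2,"z": 8.4,"ax": 0,"ay": 0,"az": 0,"jaw": 0.9},{"x": 0.3,"y": -0.2,"z": 8.4,"ax": 0,"ay": 0,"az": 0,"jaw": 0.9},{"x": 0.3,"y": -0.2,"z": 8.4,"ax": 0,"ay": 0,"az": 0,"jaw": 0},{"x": 0.3,"y": -0.2,"z": 8.4,"ax": 0,"ay": 0,"az": 0,"jaw": 0},{"x": 0.3,"y": -0.2,"z": 8.4,"ax": 0,"ay": 0,"az": 0,"jaw": 0},{"x": 0.3,"y": -0.2,"z": 8.4,"ax": 0,"ay": 0,"az": 0,"jaw": 0},{"x": 0.3,"y": -0.2,"z": 8.4,"ax": 0,"ay": 0,"az": 0,"jaw": 0},{"x": 0.3,"y": -0.2,"z": 8.4,"ax": 0,"ay": 0,"az": 0,"jaw": 0}]}}

```text
clock: 18.05
tool_pos: [0.438, 0.0188, 0.0183]
tool_rot: [0.001, -0.081, 0.997, 0.0]
force: [-0.5, 0.7, 6.2]
grip_width: 0.663
gripper_force: 33.0
```

```bash
python3 - <<'E'
from h import *
plan((.557,.275,.16),yaw=99.3)
E
```

```text
t18.1 pos [0.438  0.0188 0.0183] yaw 99.3 grip 0.663 F [-0.5  0.7  6.2] gf 33 q7 1.73
rotvec [0.    0.003 0.   ]
(0.557, 0.275, 0.16) -> [-15.93  23.36 -14.12]
```

Emit:
{"op": "arm_command", "data": {"commands": [{"x": 0,"y": 0,"z": -5,"ax": 0,"ay": 0,"az": 0,"jaw": 0},{"x": 0,"y": 0,"z": -10,"ax": 0,"ay": 0,"az": 0,"jaw": 0},{"x": -15.9,"y": 23.3,"z": -14,"ax": 0,"ay": 0,"az": 0,"jaw": 0},{"x": -15.9,"y": 23.3,"z": -14,"ax": 0,"ay": 0,"az": 0,"jaw": 0},{"x": -15.9,"y": 23.3,"z": -14,"ax": 0,"ay": 0,"az": 0,"jaw": 0},{"x": -15.9,"y": 23.3,"z": -14,"ax": 0,"ay": 0,"az": 0,"jaw": 0},{"x": -15.9,"y": 23.3,"z": -14,"ax": 0,"ay": 0,"az": 0,"jaw": 0},{"x": -15.9,"y": 23.3,"z": -14,"ax": 0,"ay": 0,"az": 0,"jaw": 0},{"x": -15.9,"y": 23.3,"z": -14,"ax": 0,"ay": 0,"az": 0,"jaw": 0},{"x": -15.9,"y": 23.3,"z": -14,"ax": 0,"ay": 0,"az": 0,"jaw": 0}]}}

```text
clock: 19.05
tool_pos: [0.5556, 0.2743, 0.1568]
tool_rot: [-0.0, -0.082, 0.997, -0.0]
force: [0.1, -0.1, -1.1]
grip_width: 0.665
gripper_force: 33.3
```

Emit:
{"op": "arm_command", "data": {"commands": [{"x": 0,"y": 0,"z": 2,"ax": 0,"ay": 0,"az": 0,"jaw": 0},{"x": 0,"y": 0,"z": 5,"ax": 0,"ay": 0,"az": 0,"jaw": 0},{"x": 0,"y": 0,"z": 5.5,"ax": 0,"ay": 0,"az": 0,"jaw": 0},{"x": 0,"y": 0,"z": 5.5,"ax": 0,"ay": 0,"az": 0,"jaw": 0}]}}

```text
clock: 19.45
tool_pos: [0.5552, 0.2722, 0.1013]
tool_rot: [-0.001, -0.08, 0.997, -0.001]
force: [-0.7, -0.0, -0.2]
grip_width: 0.661
gripper_force: 33.2
```

```bash
python3 - <<'E'
from h import *
plan((.5562,.2743,.0268),yaw=99.3)
E
```

```text
t19.4 pos [0.5552 0.2722 0.1013] yaw 99.2 grip 0.661 F [-0.7 -0.  -0.2] gf 33 q7 1.27
rotvec [-0.001 -0.003 -0.002]
(0.5562, 0.2743, 0.0268) -> [-0.15  0.21  7.45]
```

Emit:
{"op": "arm_command", "data": {"commands": [{"x": -0.1,"y": 0.2,"z": 2,"ax": 0,"ay": 0,"az": 0,"jaw": 0},{"x": -0.1,"y": 0.2,"z": 4,"ax": 0,"ay": 0,"az": 0,"jaw": 0},{"x": -0.1,"y": 0.2,"z": 5.5,"ax": 0,"ay": 0,"az": 0,"jaw": 0},{"x": -0.1,"y": 0.2,"z": 6.5,"ax": 0,"ay": 0,"az": 0,"jaw": 0},{"x": -0.1,"y": 0.2,"z": 7.4,"ax": 0,"ay": 0,"az": 0,"jaw": 0},{"x": -0.1,"y": 0.2,"z": 7.4,"ax": 0,"ay": 0,"az": 0,"jaw": 0},{"x": -0.1,"y": 0.2,"z": 7.4,"ax": 0,"ay": 0,"az": 0,"jaw": 0}]}}

```text
clock: 20.15
tool_pos: [0.5571, 0.2764, 0.0285]
tool_rot: [0.0, -0.081, 0.997, 0.0]
force: [0.6, 0.8, -0.3]
grip_width: 0.66
gripper_force: 33.3
```

Emit:
{"op": "arm_command", "data": {"commands": [{"x": 0,"y": 0,"z": 0.2,"ax": 0,"ay": 0,"az": 0,"jaw": 0},{"x": 0,"y": 0,"z": 0.2,"ax": 0,"ay": 0,"az": 0,"jaw": 0},{"x": 0,"y": 0,"z": 0.2,"ax": 0,"ay": 0,"az": 0,"jaw": 0.85},{"x": 0,"y": 0,"z": 0.2,"ax": 0,"ay": 0,"az": 0,"jaw": 0.85},{"x": 0,"y": 0,"z": 0.2,"ax": 0,"ay": 0,"az": 0,"jaw": 0.85},{"x": 0,"y": 0,"z": -5,"ax": 0,"ay": 0,"az": 0,"jaw": 0.85},{"x": 0,"y": 0,"z": -10,"ax": 0,"ay": 0,"az": 0,"jaw": 1},{"x": 0,"y": 0,"z": -14,"ax": 0,"ay": 0,"az": 0,"jaw": 1},{"x": 2.9,"y": -41.8,"z": -14,"ax": 0,"ay": 0,"az": 0,"jaw": 1},{"x": 2.9,"y": -41.8,"z": -14,"ax": 0,"ay": 0,"az": 0,"jaw": 1}]}}

```text
clock: 21.15
tool_pos: [0.5668, 0.1777, 0.1703]
tool_rot: [0.002, -0.083, 0.997, 0.001]
force: [0.8, -1.7, -0.8]
grip_width: 0.999
gripper_force: 0.0
```

```bash
python3 - <<'E'
from h import *
plan((.5957,-.1406,.12),yaw=99.3)
E
```

```text
t21.1 pos [0.5668 0.1777 0.1703] yaw 99.6 grip 0.999 F [ 0.8 -1.7 -0.8] gf 0 q7 1.43
rotvec [0.002 0.004 0.005]
(0.5957, -0.1406, 0.12) -> [  2.46 -31.88   4.97]
```

Emit:
{"op": "arm_command", "data": {"commands": [{"x": 2.4,"y": -31.9,"z": 1,"ax": 0,"ay": 0,"az": 0,"jaw": 1},{"x": 2.4,"y": -31.9,"z": 1,"ax": 0,"ay": 0,"az": 0,"jaw": 1},{"x": 2.4,"y": -31.9,"z": 1,"ax": 0,"ay": 0,"az": 0,"jaw": 1},{"x": 2.4,"y": -31.9,"z": 1,"ax": 0,"ay": 0,"az": 0,"jaw": 1},{"x": 2.4,"y": -31.9,"z": 1,"ax": 0,"ay": 0,"az": 0,"jaw": 1},{"x": 2.4,"y": -31.9,"z": 1,"ax": 0,"ay": 0,"az": 0,"jaw": 1},{"x": 2.4,"y": -31.9,"z": 3,"ax": 0,"ay": 0,"az": 0,"jaw": 1},{"x": 2.4,"y": -31.9,"z": 5,"ax": 0,"ay": 0,"az": 0,"jaw": 1},{"x": 2.4,"y": -31.9,"z": 5,"ax": 0,"ay": 0,"az": 0,"jaw": 1},{"x": 2.4,"y": -31.9,"z": 5,"ax": 0,"ay": 0,"az": 0,"jaw": 1}]}}

```text
clock: 22.15
tool_pos: [0.5939, -0.1413, 0.1182]
tool_rot: [-0.0, -0.081, 0.997, 0.0]
force: [0.6, 0.3, -0.2]
grip_width: 1.001
gripper_force: 0.0
```

```bash
python3 - <<'E'
from h import *
nest(.058);cups(('side',))
plan((.5957,-.1406,.019),yaw=99.3)
E
```

```text
nest top 373 [0.5579 0.2744 0.057 ] z80 0.0585 [0.057 0.056 0.008]
nest side 254 [0.5578 0.2736 0.0577] z80 0.0591 [0.058 0.056 0.007]
side cup1 px [339. 257.] top z 0.0563 xy [ 0.5958 -0.1407] mid [ 0.5965 -0.1396] ext mm [68.3 69.1] 621
t22.3 pos [ 0.5948 -0.1412  0.1193] yaw 99.4 grip 1.002 F [ 1.2 -0.1  0.4] gf 0 q7 2.02
rotvec [-0.     0.002  0.001]
(0.5957, -0.1406, 0.019) -> [-0.07  0.04 10.03]
```

Emit:
{"op": "arm_command", "data": {"commands": [{"x": -0.1,"y": 0,"z": 4,"ax": 0,"ay": 0,"az": 0,"jaw": 1},{"x": -0.1,"y": 0,"z": 7,"ax": 0,"ay": 0,"az": 0,"jaw": 1},{"x": -0.1,"y": 0,"z": 9.9,"ax": 0,"ay": 0,"az": 0,"jaw": 1},{"x": -0.1,"y": 0,"z": 9.9,"ax": 0,"ay": 0,"az": 0,"jaw": 1},{"x": -0.1,"y": 0,"z": 9.9,"ax": 0,"ay": 0,"az": 0,"jaw": 0},{"x": -0.1,"y": 0,"z": 9.9,"ax": 0,"ay": 0,"az": 0,"jaw": 0},{"x": -0.1,"y": 0,"z": 9.9,"ax": 0,"ay": 0,"az": 0,"jaw": 0},{"x": -0.1,"y": 0,"z": 9.9,"ax": 0,"ay": 0,"az": 0,"jaw": 0},{"x": -0.1,"y": 0,"z": 9.9,"ax": 0,"ay": 0,"az": 0,"jaw": 0}]}}

```text
clock: 23.2
tool_pos: [0.5961, -0.142, 0.0207]
tool_rot: [0.001, -0.081, 0.997, -0.0]
force: [-1.1, 0.3, 6.7]
grip_width: 0.812
gripper_force: 35.1
```

```bash
python3 - <<'E'
from h import *
plan((.558,.275,.16),yaw=99.3)
E
```

```text
t23.2 pos [ 0.5961 -0.142   0.0207] yaw 99.3 grip 0.812 F [-1.1  0.3  6.7] gf 35 q7 2.05
rotvec [-0.001  0.003 -0.   ]
(0.558, 0.275, 0.16) -> [ -3.01  41.76 -13.94]
```

Emit:
{"op": "arm_command", "data": {"commands": [{"x": 0,"y": 0,"z": -5,"ax": 0,"ay": 0,"az": 0,"jaw": 0},{"x": 0,"y": 0,"z": -10,"ax": 0,"ay": 0,"az": 0,"jaw": 0},{"x": -3,"y": 41.7,"z": -13.9,"ax": 0,"ay": 0,"az": 0,"jaw": 0},{"x": -3,"y": 41.7,"z": -13.9,"ax": 0,"ay": 0,"az": 0,"jaw": 0},{"x": -3,"y": 41.7,"z": -13.9,"ax": 0,"ay": 0,"az": 0,"jaw": 0},{"x": -3,"y": 41.7,"z": -13.9,"ax": 0,"ay": 0,"az": 0,"jaw": 0},{"x": -3,"y": 41.7,"z": -13.9,"ax": 0,"ay": 0,"az": 0,"jaw": 0},{"x": -3,"y": 41.7,"z": -13.9,"ax": 0,"ay": 0,"az": 0,"jaw": 0},{"x": -3,"y": 41.7,"z": -13.9,"ax": 0,"ay": 0,"az": 0,"jaw": 0},{"x": -3,"y": 41.7,"z": -13.9,"ax": 0,"ay": 0,"az": 0,"jaw": 0}]}}

```text
clock: 24.2
tool_pos: [0.5581, 0.2564, 0.1564]
tool_rot: [-0.0, -0.081, 0.997, -0.0]
force: [1.1, -1.1, -1.6]
grip_width: 0.812
gripper_force: 36.6
```

```bash
python3 - <<'E'
from h import *
plan((.5577,.2745,.105),yaw=99.3)
E
```

```text
t24.2 pos [0.5581 0.2564 0.1564] yaw 99.3 grip 0.812 F [ 1.1 -1.1 -1.6] gf 37 q7 1.31
rotvec [-0. -0. -0.]
(0.5577, 0.2745, 0.105) -> [-0.26  1.79  5.14]
```

Emit:
{"op": "arm_command", "data": {"commands": [{"x": -0.2,"y": 1.8,"z": 2,"ax": 0,"ay": 0,"az": 0,"jaw": 0},{"x": -0.2,"y": 1.8,"z": 4,"ax": 0,"ay": 0,"az": 0,"jaw": 0},{"x": -0.2,"y": 1.8,"z": 5,"ax": 0,"ay": 0,"az": 0,"jaw": 0},{"x": -0.2,"y": 1.8,"z": 5,"ax": 0,"ay": 0,"az": 0,"jaw": 0},{"x": -0.2,"y": 1.8,"z": 5,"ax": 0,"ay": 0,"az": 0,"jaw": 0}]}}

```text
clock: 24.7
tool_pos: [0.5586, 0.2718, 0.1067]
tool_rot: [0.0, -0.08, 0.997, -0.0]
force: [-0.6, 1.1, -1.7]
grip_width: 0.815
gripper_force: 36.6
```

```bash
python3 - <<'E'
from h import *
plan((.5577,.2745,.0285),yaw=99.3)
E
```

```text
t24.7 pos [0.5586 0.2718 0.1067] yaw 99.2 grip 0.815 F [-0.6  1.1 -1.7] gf 37 q7 1.29
rotvec [-0.     0.    -0.002]
(0.5577, 0.2745, 0.0285) -> [0.05 0.28 7.82]
```

Emit:
{"op": "arm_command", "data": {"commands": [{"x": 0.1,"y": 0.2,"z": 2,"ax": 0,"ay": 0,"az": 0,"jaw": 0},{"x": 0.1,"y": 0.2,"z": 4,"ax": 0,"ay": 0,"az": 0,"jaw": 0},{"x": 0.1,"y": 0.2,"z": 5.5,"ax": 0,"ay": 0,"az": 0,"jaw": 0},{"x": 0.1,"y": 0.2,"z": 6.5,"ax": 0,"ay": 0,"az": 0,"jaw": 0},{"x": 0.1,"y": 0.2,"z": 7.4,"ax": 0,"ay": 0,"az": 0,"jaw": 0},{"x": 0.1,"y": 0.2,"z": 7.8,"ax": 0,"ay": 0,"az": 0,"jaw": 0},{"x": 0.1,"y": 0.2,"z": 7.8,"ax": 0,"ay": 0,"az": 0,"jaw": 0},{"x": 0.1,"y": 0.2,"z": 7.8,"ax": 0,"ay": 0,"az": 0,"jaw": 0}]}}

```text
clock: 25.5
tool_pos: [0.5573, 0.2749, 0.0288]
tool_rot: [0.001, -0.081, 0.997, 0.0]
force: [0.9, -0.3, -0.5]
grip_width: 0.812
gripper_force: 36.8
```

Emit:
{"op": "arm_command", "data": {"commands": [{"x": 0,"y": 0,"z": 0.1,"ax": 0,"ay": 0,"az": 0,"jaw": 0},{"x": 0,"y": 0,"z": 0.1,"ax": 0,"ay": 0,"az": 0,"jaw": 1},{"x": 0,"y": 0,"z": 0.1,"ax": 0,"ay": 0,"az": 0,"jaw": 1},{"x": 0,"y": 0,"z": 0.1,"ax": 0,"ay": 0,"az": 0,"jaw": 1},{"x": 0,"y": 0,"z": -5,"ax": 0,"ay": 0,"az": 0,"jaw": 1},{"x": 0,"y": 0,"z": -10,"ax": 0,"ay": 0,"az": 0,"jaw": 1},{"x": 0,"y": 0,"z": -15,"ax": 0,"ay": 0,"az": 0,"jaw": 0.5},{"x": 3.5,"y": -60,"z": -15,"ax": 0,"ay": 0,"az": 0.4,"jaw": 0.4},{"x": 3.5,"y": -60,"z": -15,"ax": 0,"ay": 0,"az": 0.4,"jaw": 0.4},{"x": 3.5,"y": -60,"z": -15,"ax": 0,"ay": 0,"az": 0.4,"jaw": 0.4}]}}

```text
clock: 26.5
tool_pos: [0.5723, 0.1242, 0.1781]
tool_rot: [0.001, 0.12, 0.993, 0.0]
force: [1.2, 0.5, 0.1]
grip_width: 0.401
gripper_force: 0.0
```

```bash
python3 - <<'E'
from h import *
plan((.623,-.3433,.15),yaw=4)
E
```

```text
t26.5 pos [0.5723 0.1242 0.1781] yaw 76.2 grip 0.401 F [1.2 0.5 0.1] gf 0 q7 1.17
rotvec [2.00e-03 1.00e-03 1.26e+00]
(0.623, -0.3433, 0.15) -> [-16.09 -44.19   2.8 ]
```

Emit:
{"op": "arm_command", "data": {"commands": [{"x": -16,"y": -44,"z": 1,"ax": 0,"ay": 0,"az": 1.26,"jaw": 0.4},{"x": -16,"y": -44,"z": 1,"ax": 0,"ay": 0,"az": 1.26,"jaw": 0.4},{"x": -16,"y": -44,"z": 1,"ax": 0,"ay": 0,"az": 1.26,"jaw": 0.4},{"x": -16,"y": -44,"z": 1,"ax": 0,"ay": 0,"az": 1.26,"jaw": 0.4},{"x": -16,"y": -44,"z": 1,"ax": 0,"ay": 0,"az": 1.26,"jaw": 0.4},{"x": -16,"y": -44,"z": 1,"ax": 0,"ay": 0,"az": 1.26,"jaw": 0.4},{"x": -16,"y": -44,"z": 1,"ax": 0,"ay": 0,"az": 1.26,"jaw": 0.4},{"x": -16,"y": -44,"z": 1,"ax": 0,"ay": 0,"az": 1.26,"jaw": 0.4},{"x": -16,"y": -44,"z": 1,"ax": 0,"ay": 0,"az": 1.26,"jaw": 0.4},{"x": -16,"y": -44,"z": 1,"ax": 0,"ay": 0,"az": 1.26,"jaw": 0.4}]}}

```text
clock: 27.5
tool_pos: [0.6222, -0.3464, 0.1673]
tool_rot: [0.001, 0.683, 0.73, -0.002]
force: [0.3, -0.4, -0.3]
grip_width: 0.398
gripper_force: 0.0
```

```bash
python3 - <<'E'
from h import *
plan((.623,-.3433,.08),yaw=4)
nest(.064);lid(('side',));cups(('top',))
E
```

```text
t27.5 pos [ 0.6222 -0.3464  0.1673] yaw 3.8 grip 0.398 F [ 0.3 -0.4 -0.3] gf 0 q7 0.84
rotvec [-0.001  0.004 -0.004]
(0.623, -0.3433, 0.08) -> [0.35 0.11 8.73]
nest top 559 [0.5581 0.2732 0.0631] z80 0.0645 [0.068 0.068 0.008]
nest side 367 [0.5578 0.2721 0.0636] z80 0.0649 [0.069 0.069 0.008]
side lid 6804 mean [ 0.5866 -0.388   0.0119] rect [ 594.5 -381.8] [168.  163.5] 4.4 px [433. 347.]
side board 5184 mean [ 0.5832 -0.3952  0.0079] rect [ 594.5 -382. ] [168.1 162.7] 4.4 px [434. 352.]
side batten 422 mean [ 0.5786 -0.3843  0.0354] rect [ 579.5 -383.2] [20.9 80.5] 3.4 px [431. 339.]
side knobtop 41 mean [ 0.623  -0.3431  0.0602] rect [ 623.6 -342.3] [12.1 10. ] 52.4 px [430. 303.]
side bolt 274 mean [ 0.6227 -0.346   0.0273] rect [ 625.2 -345.8] [16.8 81.5] 4.9 px [428. 316.]
top cup1 px [186. 198.] top z 0.0637 xy [0.5578 0.2452] mid [0.5584 0.2444] ext mm [45.6 10.7] 61
```

Emit:
{"op": "arm_command", "data": {"commands": [{"x": 0.3,"y": 0.1,"z": 5,"ax": 0,"ay": 0,"az": 0,"jaw": 0.4},{"x": 0.3,"y": 0.1,"z": 9,"ax": 0,"ay": 0,"az": 0,"jaw": 0.4},{"x": 0.3,"y": 0.1,"z": 12.6,"ax": 0,"ay": 0,"az": 0,"jaw": 0.4},{"x": 0.3,"y": 0.1,"z": 12.6,"ax": 0,"ay": 0,"az": 0,"jaw": 0.4},{"x": 0.3,"y": 0.1,"z": 12.6,"ax": 0,"ay": 0,"az": 0,"jaw": 0},{"x": 0.3,"y": 0.1,"z": 12.6,"ax": 0,"ay": 0,"az": 0,"jaw": 0},{"x": 0.3,"y": 0.1,"z": 12.6,"ax": 0,"ay": 0,"az": 0,"jaw": 0},{"x": 0.3,"y": 0.1,"z": 12.6,"ax": 0,"ay": 0,"az": 0,"jaw": 0},{"x": 0.3,"y": 0.1,"z": 12.6,"ax": 0,"ay": 0,"az": 0,"jaw": 0}], "grip_force": 20}}

```text
clock: 28.6
tool_pos: [0.6262, -0.3372, 0.0436]
tool_rot: [0.002, 0.681, 0.733, 0.001]
force: [0.1, -0.2, 5.1]
grip_width: 0.13
gripper_force: 21.0
```

```bash
python3 - <<'E'
from h import *
plan(yaw=4)
E
```

```text
t28.6 pos [ 0.6262 -0.3372  0.0436] yaw 4.2 grip 0.130 F [ 0.1 -0.2  5.1] gf 21 q7 0.89
rotvec [0.003 0.001 0.004]
```

Emit:
{"op": "arm_command", "data": {"commands": [{"x": -0.3,"y": 0,"z": 0,"ax": 0,"ay": 0,"az": 0,"jaw": 0},{"x": -0.6,"y": 0,"z": 0,"ax": 0,"ay": 0,"az": 0,"jaw": 0},{"x": -0.9,"y": 0,"z": 0,"ax": 0,"ay": 0,"az": 0,"jaw": 0},{"x": -0.9,"y": 0,"z": 0,"ax": 0,"ay": 0,"az": 0,"jaw": 0},{"x": -0.9,"y": 0,"z": 0,"ax": 0,"ay": 0,"az": 0,"jaw": 0},{"x": -0.9,"y": 0,"z": 0,"ax": 0,"ay": 0,"az": 0,"jaw": 0.4},{"x": -0.9,"y": 0,"z": 0,"ax": 0,"ay": 0,"az": 0,"jaw": 0.4},{"x": -0.9,"y": 0,"z": -4,"ax": 0,"ay": 0,"az": 0,"jaw": 0.4},{"x": -0.9,"y": 0,"z": -9,"ax": 0,"ay": 0,"az": 0,"jaw": 0.5},{"x": -0.9,"y": 0,"z": -11,"ax": 0,"ay": 0,"az": 0,"jaw": 0.5}]}}

```text
clock: 29.6
tool_pos: [0.6266, -0.3481, 0.1562]
tool_rot: [0.003, 0.681, 0.732, 0.0]
force: [-0.6, -1.3, 0.5]
grip_width: 0.499
gripper_force: 0.0
```

```bash
python3 - <<'E'
from h import *
plan(yaw=4)
lid(('side','top'))
E
```

```text
t29.6 pos [ 0.6266 -0.3481  0.1562] yaw 4.1 grip 0.499 F [-0.6 -1.3  0.5] gf 0 q7 0.85
rotvec [0.005 0.004 0.002]
side lid 6829 mean [ 0.588  -0.39    0.0119] rect [ 596.1 -384.1] [168.1 163. ] 3.1 px [434. 347.]
side board 5325 mean [ 0.5861 -0.3948  0.0078] rect [ 596.1 -384.1] [168.1 163. ] 3.1 px [435. 351.]
side batten 416 mean [ 0.5797 -0.386   0.0355] rect [ 580.7 -385.5] [20.4 79.7] 2.2 px [432. 339.]
side knobtop 41 mean [ 0.6259 -0.3515  0.0604] rect [ 625.9 -351.2] [12.9 10.9] 14.9 px [435. 305.]
side bolt 282 mean [ 0.6253 -0.353   0.0271] rect [ 626.6 -353.6] [16.8 82.8] 2.4 px [432. 318.]
top lid 261 mean [ 0.6521 -0.3218  0.0084] rect [ 658.2 -319. ] [41.9 81. ] 45.2 px [409. 168.]
top board 212 mean [ 0.6534 -0.3224  0.0076] rect [ 658.2 -319. ] [41.9 81. ] 45.2 px [410. 167.]
top batten few
top knobtop few
top bolt 6 mean [ 0.6276 -0.3157  0.0284] rect [ 627.  -316.3] [4.1 5.1] 89.7 px [410. 175.]
```

```bash
python3 - <<'E'
from h import *
plan((.5797,-.388,.08),(.5797,-.388,.012),yaw=3.2)
E
```

```text
t29.7 pos [ 0.6268 -0.348   0.1557] yaw 4.1 grip 0.500 F [ 0.1  0.1 -0.6] gf 0 q7 0.85
rotvec [0.006 0.004 0.016]
(0.5797, -0.388, 0.08) -> [-3.62 -5.03  7.56]
(0.5797, -0.388, 0.012) -> [-3.59 -5.07 14.36]
```

Emit:
{"op": "arm_command", "data": {"commands": [{"x": -3.6,"y": -5,"z": 2,"ax": 0.006,"ay": 0.004,"az": 0.016,"jaw": 0.4},{"x": -3.6,"y": -5,"z": 2,"ax": 0.006,"ay": 0.004,"az": 0.016,"jaw": 0.4},{"x": -3.6,"y": -5,"z": 5,"ax": 0.006,"ay": 0.004,"az": 0.016,"jaw": 0.4},{"x": -3.6,"y": -5,"z": 8,"ax": 0.006,"ay": 0.004,"az": 0.016,"jaw": 0.4},{"x": -3.6,"y": -5,"z": 8,"ax": 0.006,"ay": 0.004,"az": 0.016,"jaw": 0.4},{"x": -3.6,"y": -5,"z": 8,"ax": 0.006,"ay": 0.004,"az": 0.016,"jaw": 0.4}]}}

```text
clock: 30.3
tool_pos: [0.5774, -0.3852, 0.0704]
tool_rot: [-0.005, 0.687, 0.727, -0.001]
force: [0.2, 0.5, 0.3]
grip_width: 0.403
gripper_force: 0.0
```

```bash
python3 - <<'E'
from h import *
plan((.5797,-.388,.012),yaw=3.2)
E
```

```text
t30.3 pos [ 0.5774 -0.3852  0.0704] yaw 3.2 grip 0.403 F [0.2 0.5 0.3] gf 0 q7 0.96
rotvec [-0.008 -0.005  0.001]
(0.5797, -0.388, 0.012) -> [-0.32  0.26  5.84]
```

Emit:
{"op": "arm_command", "data": {"commands": [{"x": -0.3,"y": 0.2,"z": 3,"ax": -0.006,"ay": -0.004,"az": 0,"jaw": 0.4},{"x": -0.3,"y": 0.2,"z": 5,"ax": -0.006,"ay": -0.004,"az": 0,"jaw": 0.4},{"x": -0.3,"y": 0.2,"z": 5.8,"ax": -0.006,"ay": -0.004,"az": 0,"jaw": 0.4},{"x": -0.3,"y": 0.2,"z": 5.8,"ax": -0.006,"ay": -0.004,"az": 0,"jaw": 0.4},{"x": -0.3,"y": 0.2,"z": 5.8,"ax": -0.006,"ay": -0.004,"az": 0,"jaw": 0.4}]}}

```text
clock: 30.8
tool_pos: [0.5809, -0.3888, 0.015]
tool_rot: [0.001, 0.687, 0.727, 0.0]
force: [0.0, -0.3, -0.5]
grip_width: 0.401
gripper_force: 0.0
```

Emit:
{"op": "arm_command", "data": {"commands": [{"x": 0,"y": 0,"z": 0,"ax": 0,"ay": 0,"az": 0,"jaw": 0},{"x": 0,"y": 0,"z": 0,"ax": 0,"ay": 0,"az": 0,"jaw": 0},{"x": 0,"y": 0,"z": 0,"ax": 0,"ay": 0,"az": 0,"jaw": 0},{"x": 0,"y": 0,"z": 0,"ax": 0,"ay": 0,"az": 0,"jaw": 0},{"x": 0,"y": 0,"z": 0,"ax": 0,"ay": 0,"az": 0,"jaw": 0},{"x": 0,"y": 0,"z": 0,"ax": 0,"ay": 0,"az": 0,"jaw": 0}], "grip_force": 60}}

```text
clock: 31.4
tool_pos: [0.581, -0.3888, 0.0153]
tool_rot: [0.001, 0.687, 0.727, 0.0]
force: [-0.6, 1.1, 6.3]
grip_width: 0.192
gripper_force: 61.0
```

```bash
python3 - <<'E'
from h import *
plan(yaw=3.2);lid(('side',))
E
```

```text
t31.4 pos [ 0.581  -0.3888  0.0153] yaw 3.3 grip 0.192 F [-0.6  1.1  6.3] gf 61 q7 1.00
rotvec [0.002 0.002 0.001]
side lid 5852 mean [ 0.5816 -0.3945  0.0106] rect [ 595.7 -384.3] [168.6 162.6] 3.0 px [434. 351.]
side board 4928 mean [ 0.5805 -0.3975  0.0079] rect [ 595.4 -384.3] [168.1 162.6] 3.0 px [435. 353.]
side batten 332 mean [ 0.6852 -0.492   0.0383] rect [ 672.3 -498.3] [113.7  23.1] 11.3 px [519. 345.]
side knobtop 18 mean [ 0.5627 -0.4003  0.0623] rect [ 564.5 -400.5] [ 6.  12.3] 63.2 px [436. 340.]
side bolt 105 mean [ 0.6235 -0.326   0.0271] rect [ 625.5 -328.7] [15.8 31.8] 4.9 px [419. 309.]
```

Emit:
{"op": "arm_command", "data": {"commands": [{"x": 0,"y": 0,"z": -2,"ax": 0,"ay": 0,"az": 0,"jaw": 0},{"x": 0,"y": 0,"z": -5,"ax": 0,"ay": 0,"az": 0,"jaw": 0},{"x": 0,"y": 0,"z": -10,"ax": 0,"ay": 0,"az": 0,"jaw": 0},{"x": 0,"y": 0,"z": -15,"ax": 0,"ay": 0,"az": 0,"jaw": 0},{"x": 2,"y": 0.6,"z": -18,"ax": 0,"ay": 0,"az": 0,"jaw": 0},{"x": 6,"y": 1.7,"z": -18,"ax": 0,"ay": 0,"az": 0,"jaw": 0},{"x": 10,"y": 2.8,"z": -18,"ax": 0,"ay": 0,"az": 0,"jaw": 0},{"x": 14,"y": 4,"z": -18,"ax": 0,"ay": 0,"az": 0,"jaw": 0},{"x": 18,"y": 5.1,"z": -18,"ax": 0,"ay": 0,"az": 0,"jaw": 0},{"x": 22,"y": 6.3,"z": -18,"ax": 0,"ay": 0,"az": 0,"jaw": 0}]}}

```text
clock: 32.45
tool_pos: [0.6299, -0.1628, 0.193]
tool_rot: [-0.001, 0.687, 0.727, -0.0]
force: [0.5, -0.3, -1.6]
grip_width: 0.198
gripper_force: 59.9
```

Emit:
{"op": "arm_command", "data": {"commands": [{"x": 4,"y": 1.1,"z": 0,"ax": 0,"ay": 0,"az": 0,"jaw": 0},{"x": 8,"y": 2.3,"z": 0,"ax": 0,"ay": 0,"az": -0.03,"jaw": 0},{"x": 12,"y": 3.4,"z": 0,"ax": 0,"ay": 0,"az": -0.06,"jaw": 0},{"x": 16,"y": 4.6,"z": 0,"ax": 0,"ay": 0,"az": -0.09,"jaw": 0},{"x": 20,"y": 5.7,"z": 0,"ax": 0,"ay": 0,"az": -0.1,"jaw": 0},{"x": 24,"y": 6.8,"z": 0,"ax": 0,"ay": 0,"az": -0.1,"jaw": 0},{"x": 28,"y": 8,"z": 0,"ax": 0,"ay": 0,"az": -0.1,"jaw": 0},{"x": 32,"y": 9.1,"z": 0,"ax": 0,"ay": 0,"az": -0.1,"jaw": 0},{"x": 36,"y": 10.3,"z": 0,"ax": 0,"ay": 0,"az": -0.1,"jaw": 0},{"x": 40,"y": 11.4,"z": 0,"ax": 0,"ay": 0,"az": -0.1,"jaw": 0}]}}

```text
clock: 33.45
tool_pos: [0.7209, 0.2428, 0.1926]
tool_rot: [-0.0, 0.649, 0.76, -0.001]
force: [0.3, 0.2, -2.7]
grip_width: 0.194
gripper_force: 59.9
```

```bash
python3 - <<'E'
from h import *
plan((.7365,.3063,.15),yaw=9.1)
E
```

```text
t33.5 pos [0.7209 0.2428 0.1926] yaw 9.0 grip 0.194 F [ 0.3  0.2 -2.7] gf 60 q7 0.05
rotvec [-0.002  0.    -0.002]
(0.7365, 0.3063, 0.15) -> [6.03 2.54 4.26]
```

Emit:
{"op": "arm_command", "data": {"commands": [{"x": 3,"y": 1.2,"z": 1,"ax": 0,"ay": 0,"az": 0,"jaw": 0},{"x": 6,"y": 2.5,"z": 2,"ax": 0,"ay": 0,"az": 0,"jaw": 0},{"x": 6,"y": 2.5,"z": 4,"ax": 0,"ay": 0,"az": 0,"jaw": 0},{"x": 6,"y": 2.5,"z": 4,"ax": 0,"ay": 0,"az": 0,"jaw": 0},{"x": 6,"y": 2.5,"z": 4,"ax": 0,"ay": 0,"az": 0,"jaw": 0},{"x": 6,"y": 2.5,"z": 4,"ax": 0,"ay": 0,"az": 0,"jaw": 0}]}}

```text
clock: 34.05
tool_pos: [0.7376, 0.3025, 0.1548]
tool_rot: [0.001, 0.65, 0.76, 0.0]
force: [-0.1, 0.6, -3.3]
grip_width: 0.194
gripper_force: 59.9
```

```bash
python3 - <<'E'
from h import *
plan((.7365,.3063,.15),yaw=9.1)
for n in('top','side'):
    d=snap(n,n+'5.png')
    P=cloud(d);hsv=cv2.cvtColor(d['frame'],cv2.COLOR_RGB2HSV)
    m=(P[...,0]>.6)&(P[...,0]<.88)&(P[...,1]>.18)&(P[...,1]<.44)&(P[...,2]>.128)&(P[...,2]<.152)&(hsv[...,1]>40)&(hsv[...,2]>110)
    q=P[m];A=np.c_[q[:,:2]-[.75,.3],np.ones(len(q))];co=np.linalg.lstsq(A,q[:,2],rcond=None)[0]
    r=cv2.minAreaRect((q[:,:2]*1000).astype(np.float32))
    print(n,len(q),'plane slope x,y,z',np.round(co,4),'rect',r)
E
```

```text
t34.0 pos [0.7376 0.3025 0.1548] yaw 8.9 grip 0.194 F [-0.1  0.6 -3.3] gf 60 q7 -0.01
rotvec [ 0.001  0.001 -0.004]
(0.7365, 0.3063, 0.15) -> [ 0.39 -0.05  0.48]
top 2830 plane slope x,y,z [-0.      0.0004  0.1462] rect ((750.9195556640625, 300.29248046875), (166.27452087402344, 150.79684448242188), 8.527129173278809)
side 1109 plane slope x,y,z [0.0038 0.0126 0.1471] rect ((750.5580444335938, 307.57354736328125), (167.40431213378906, 167.62551879882812), 9.134467124938965)
```

View pics/side5.png

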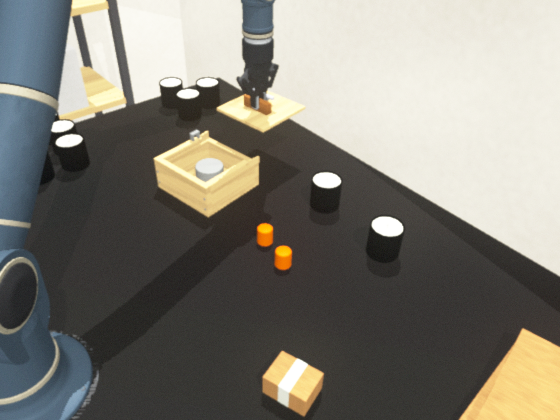

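View pics/top5.png

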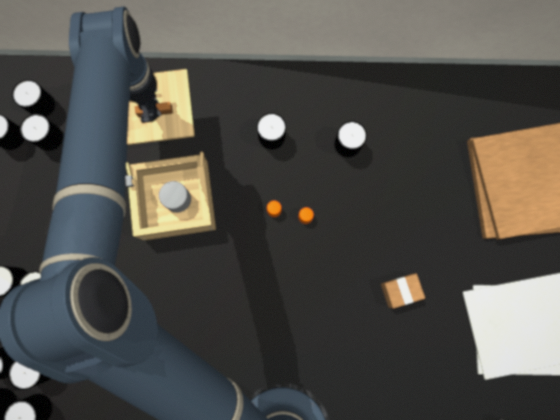

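Emit:
{"op": "arm_command", "data": {"commands": [{"x": 0.4,"y": 0,"z": 3,"ax": 0,"ay": 0,"az": 0,"jaw": 0},{"x": 0.4,"y": 0,"z": 5.5,"ax": 0,"ay": 0,"az": 0,"jaw": 0},{"x": 0.4,"y": 0,"z": 6.7,"ax": 0,"ay": 0,"az": 0,"jaw": 0},{"x": 0.4,"y": 0,"z": 6.7,"ax": 0,"ay": 0,"az": 0,"jaw": 0},{"x": 0.4,"y": 0,"z": 6.7,"ax": 0,"ay": 0,"az": 0,"jaw": 0},{"x": 0.4,"y": 0,"z": 6.7,"ax": 0,"ay": 0,"az": 0,"jaw": 0}]}}

```text
clock: 34.75
tool_pos: [0.7375, 0.3083, 0.0887]
tool_rot: [0.001, 0.65, 0.76, 0.001]
force: [-0.1, 0.2, -3.2]
grip_width: 0.2
gripper_force: 59.8
```

```bash
python3 - <<'E'
from h import *
plan((.7365,.3063,.0865),yaw=9.1)
for n in('top','side'):
    d=snap(n)
    P=cloud(d);hsv=cv2.cvtColor(d['frame'],cv2.COLOR_RGB2HSV)
    m=(P[...,0]>.66)&(P[...,0]<.88)&(P[...,1]>.18)&(P[...,1]<.44)&(P[...,2]>.07)&(P[...,2]<.09)&(hsv[...,1]>40)&(hsv[...,2]>110)
    q=P[m];A=np.c_[q[:,:2]-[.75,.3],np.ones(len(q))];co=np.linalg.lstsq(A,q[:,2],rcond=None)[0]
    print(n,len(q),'plane slope x,y,z',np.round(co,4),'rect',cv2.minAreaRect((q[:,:2]*1000).astype(np.float32)))
    c=np.array([-np.cos(np.radians(9.1)),-np.sin(np.radians(9.1))]);yd=np.array([-c[1],c[0]])
    # lid right (case +y) edge and case right edge, in case axes about (.5563,.2805)
    e=(q[:,:2]-[.5563,.2805]); X,Y=e@c,e@yd
    for a in(-.24,-.21,-.18,-.15): s=abs(X-a)<.012;print('  lid X',a,'Ymax %.4f'%np.percentile(Y[s],98),'Ymin %.4f'%Y[s].min(),s.sum())
    m=(P[...,2]>.079)&(P[...,2]<.09)&(P[...,0]<.62)&(P[...,0]>.42)&(P[...,1]>.15)&(P[...,1]<.4);e=(P[m][:,:2]-[.5563,.2805]);X,Y=e@c,e@yd
    for a in(-.03,0,.03,.06): s=abs(X-a)<.012;print('  case X',a,'Ymax %.4f'%np.percentile(Y[s],98),'Ymin %.4f'%Y[s].min(),s.sum())
E
```

```text
t34.8 pos [0.7375 0.3083 0.0887] yaw 9.0 grip 0.200 F [-0.1  0.2 -3.2] gf 60 q7 0.01
rotvec [ 0.003 -0.001 -0.002]
(0.7365, 0.3063, 0.0865) -> [-0.18 -0.13  0.22]
top 2567 plane slope x,y,z [0.001  0.0022 0.0802] rect ((751.627197265625, 289.917724609375), (182.2570037841797, 174.2344512939453), 0.29299870133399963)
  lid X -0.24 Ymax 0.0806 Ymin 0.0082 256
  lid X -0.21 Ymax 0.0804 Ymin -0.0617 295
  lid X -0.18 Ymax 0.0800 Ymin -0.0656 286
  lid X -0.15 Ymax 0.0784 Ymin -0.0739 555
  case X -0.03 Ymax 0.0921 Ymin -0.0903 125
  case X 0 Ymax 0.0916 Ymin -0.0896 140
  case X 0.03 Ymax 0.0922 Ymin -0.0899 142
  case X 0.06 Ymax 0.0924 Ymin -0.0894 140
side 1136 plane slope x,y,z [0.0052 0.0108 0.0808] rect ((741.9185791015625, 305.66265869140625), (192.5181427001953, 178.08338928222656), 8.737792015075684)
  lid X -0.24 Ymax 0.0808 Ymin -0.0161 85
  lid X -0.21 Ymax 0.0803 Ymin -0.0844 60
  lid X -0.18 Ymax 0.0796 Ymin -0.0833 193
  lid X -0.15 Ymax 0.0792 Ymin -0.0830 240
  case X -0.03 Ymax 0.0910 Ymin -0.0917 88
  case X 0 Ymax 0.0927 Ymin -0.0928 105
  case X 0.03 Ymax 0.0920 Ymin -0.0948 106
  case X 0.06 Ymax 0.0923 Ymin -0.0925 111
```

Emit:
{"op": "arm_command", "data": {"commands": [{"x": -0.2,"y": 0,"z": 0.1,"ax": 0,"ay": 0,"az": -0.021,"jaw": 0},{"x": -0.2,"y": -1,"z": 0.1,"ax": 0,"ay": 0,"az": -0.021,"jaw": 0},{"x": -0.2,"y": -2,"z": 0.1,"ax": 0,"ay": 0,"az": -0.021,"jaw": 0},{"x": -0.2,"y": -3,"z": 0.1,"ax": 0,"ay": 0,"az": -0.021,"jaw": 0},{"x": -0.2,"y": -4,"z": 0.1,"ax": 0,"ay": 0,"az": -0.021,"jaw": 0},{"x": -0.2,"y": -4,"z": 0.1,"ax": 0,"ay": 0,"az": -0.021,"jaw": 0},{"x": -0.2,"y": -4,"z": 0.1,"ax": 0,"ay": 0,"az": -0.021,"jaw": 0}]}}

```text
clock: 35.55
tool_pos: [0.6971, 0.3003, 0.0858]
tool_rot: [0.0, 0.641, 0.767, 0.0]
force: [0.2, 0.3, -2.9]
grip_width: 0.191
gripper_force: 59.9
```

```bash
cat > lidpose.py <<'E'
from h import *
def go():
    plan((.6970,.3000,.0865),yaw=10.2)
    c=np.array([-np.cos(np.radians(9.1)),-np.sin(np.radians(9.1))]);yd=np.array([-c[1],c[0]])
    for n in('top','side'):
        d=snap(n);P=cloud(d);hsv=cv2.cvtColor(d['frame'],cv2.COLOR_RGB2HSV)
        m=(P[...,0]<.88)&(P[...,1]>.15)&(P[...,1]<.44)&(P[...,2]>.066)&(P[...,2]<.084)&(hsv[...,1]>40)&(hsv[...,2]>110)
        q=P[m];e=(q[:,:2]-[.5563,.2805]);X,Y=e@c,e@yd;out=[]
        for a in np.arange(-.22,-.08,.02):
            s=abs(X-a)<.01
            if s.sum()>9: out.append((round(a,2),round(float(np.percentile(Y[s],98))*1000,1),round(float(Y[s].min())*1000,1),round(float(np.median(q[s,2]))*1000,1)))
        print(n,'Xmin %.4f'%np.percentile(X,.5),out)
E
python3 -c "import lidpose;lidpose.go()"
```

```text
t35.5 pos [0.6971 0.3003 0.0858] yaw 10.2 grip 0.191 F [ 0.2  0.3 -2.9] gf 60 q7 0.03
rotvec [ 0.001 -0.     0.   ]
(0.697, 0.3, 0.0865) -> [-0.03 -0.01 -0.07]
top Xmin -0.2362 [(np.float64(-0.22), 80.4, 8.1, 77.2), (np.float64(-0.2), 80.2, 13.5, 77.0), (np.float64(-0.18), 80.5, 7.1, 77.2), (np.float64(-0.16), 81.6, -61.1, 77.4), (np.float64(-0.14), 81.3, -67.3, 77.7), (np.float64(-0.12), 81.0, -71.8, 77.3), (np.float64(-0.1), 80.4, -76.2, 77.3), (np.float64(-0.08), 90.4, -83.6, 77.3)]
side Xmin -0.2387 [(np.float64(-0.22), 80.0, -42.4, 77.9), (np.float64(-0.2), 80.0, -15.4, 77.7), (np.float64(-0.18), 81.0, -78.9, 78.0), (np.float64(-0.16), 81.1, -82.7, 77.7), (np.float64(-0.14), 81.0, -81.7, 78.4), (np.float64(-0.12), 81.2, -81.2, 78.4), (np.float64(-0.1), 89.7, -90.5, 78.4), (np.float64(-0.08), 91.6, -94.1, 77.1)]
```

Emit:
{"op": "arm_command", "data": {"commands": [{"x": 0,"y": -0.7,"z": 0,"ax": 0,"ay": 0,"az": 0,"jaw": 0},{"x": 0,"y": -1.4,"z": 0,"ax": 0,"ay": 0,"az": 0,"jaw": 0},{"x": 0.05,"y": -2.1,"z": 0,"ax": 0,"ay": 0,"az": 0,"jaw": 0},{"x": 0.05,"y": -2.8,"z": 0,"ax": 0,"ay": 0,"az": 0,"jaw": 0},{"x": 0.05,"y": -3.5,"z": 0,"ax": 0,"ay": 0,"az": 0,"jaw": 0},{"x": 0.1,"y": -4.2,"z": 0,"ax": 0,"ay": 0,"az": 0,"jaw": 0},{"x": 0.1,"y": -4.2,"z": 0,"ax": 0,"ay": 0,"az": 0,"jaw": 0},{"x": 0.1,"y": -4.2,"z": 0,"ax": 0,"ay": 0,"az": 0,"jaw": 0}]}}

```text
clock: 36.45
tool_pos: [0.6554, 0.2938, 0.0856]
tool_rot: [0.0, 0.641, 0.767, 0.0]
force: [-0.2, -0.4, -2.4]
grip_width: 0.198
gripper_force: 59.9
```

```bash
python3 -c "import lidpose;lidpose.go()"
```

```text
t36.5 pos [0.6554 0.2938 0.0856] yaw 10.2 grip 0.198 F [-0.2 -0.4 -2.4] gf 60 q7 0.03
rotvec [ 0. -0.  0.]
(0.697, 0.3, 0.0865) -> [-0.13  4.2  -0.08]
top Xmin -0.1942 [(np.float64(-0.2), 79.4, 0.1, 76.9), (np.float64(-0.18), 79.9, 1.5, 77.0), (np.float64(-0.16), 80.1, 11.3, 77.1), (np.float64(-0.14), 80.7, 10.0, 76.9), (np.float64(-0.12), 80.8, -60.0, 77.2), (np.float64(-0.1), 81.5, -66.9, 77.4), (np.float64(-0.08), 91.7, -71.0, 77.1)]
side Xmin -0.1967 [(np.float64(-0.2), 78.5, -53.9, 77.9), (np.float64(-0.18), 80.8, -47.8, 78.0), (np.float64(-0.16), 80.2, -14.5, 77.7), (np.float64(-0.14), 81.4, -12.5, 78.2), (np.float64(-0.12), 81.5, -80.1, 77.8), (np.float64(-0.1), 91.8, -91.7, 78.7), (np.float64(-0.08), 91.8, -90.8, 78.4)]
```

Emit:
{"op": "arm_command", "data": {"commands": [{"x": 0,"y": -0.9,"z": 0,"ax": 0,"ay": 0,"az": 0.006,"jaw": 0},{"x": 0,"y": -1.8,"z": 0,"ax": 0,"ay": 0,"az": 0.006,"jaw": 0},{"x": 0.05,"y": -2.7,"z": 0,"ax": 0,"ay": 0,"az": 0.006,"jaw": 0},{"x": 0.05,"y": -3.6,"z": 0,"ax": 0,"ay": 0,"az": 0.006,"jaw": 0},{"x": 0.1,"y": -4.5,"z": 0,"ax": 0,"ay": 0,"az": 0.006,"jaw": 0},{"x": 0.1,"y": -5.4,"z": 0,"ax": 0,"ay": 0,"az": 0.006,"jaw": 0},{"x": 0.1,"y": -6.3,"z": 0,"ax": 0,"ay": 0,"az": 0.006,"jaw": 0},{"x": 0.15,"y": -7.2,"z": 0,"ax": 0,"ay": 0,"az": 0.006,"jaw": 0},{"x": 0.15,"y": -7.2,"z": 0,"ax": 0,"ay": 0,"az": 0.006,"jaw": 0}]}}

```text
clock: 37.45
tool_pos: [0.5827, 0.2824, 0.0853]
tool_rot: [-0.001, 0.644, 0.765, -0.0]
force: [-0.0, -0.2, -2.8]
grip_width: 0.2
gripper_force: 59.9
```

```bash
python3 -c "import lidpose;lidpose.go()"
```

```text
t37.5 pos [0.5827 0.2824 0.0853] yaw 9.9 grip 0.200 F [-0.  -0.2 -2.8] gf 60 q7 0.01
rotvec [-0.002 -0.    -0.006]
(0.697, 0.3, 0.0865) -> [-0.23 11.56 -0.13]
top Xmin -0.1210 [(np.float64(-0.12), 79.8, -3.8, 76.4), (np.float64(-0.1), 80.3, -1.0, 76.7), (np.float64(-0.08), 91.9, 9.1, 76.8)]
side Xmin -0.1241 [(np.float64(-0.12), 79.0, -51.0, 77.7), (np.float64(-0.1), 92.6, -47.9, 77.8), (np.float64(-0.08), 92.3, -14.7, 77.5)]
```

Emit:
{"op": "arm_command", "data": {"commands": [{"x": 0,"y": -0.7,"z": 0,"ax": 0,"ay": 0,"az": 0,"jaw": 0},{"x": 0,"y": -1.4,"z": 0,"ax": 0,"ay": 0,"az": 0,"jaw": 0},{"x": 0.05,"y": -2.1,"z": 0,"ax": 0,"ay": 0,"az": 0,"jaw": 0},{"x": 0.05,"y": -2.7,"z": 0,"ax": 0,"ay": 0,"az": 0,"jaw": 0},{"x": 0.05,"y": -3,"z": 0,"ax": 0,"ay": 0,"az": 0,"jaw": 0},{"x": 0.05,"y": -3.2,"z": 0,"ax": 0,"ay": 0,"az": 0,"jaw": 0},{"x": 0.05,"y": -3.3,"z": 0,"ax": 0,"ay": 0,"az": 0,"jaw": 0},{"x": 0.05,"y": -3.3,"z": 0,"ax": 0,"ay": 0,"az": 0,"jaw": 0}]}}

```text
clock: 38.35
tool_pos: [0.5518, 0.2772, 0.0855]
tool_rot: [0.0, 0.644, 0.765, 0.0]
force: [1.5, 0.0, -3.7]
grip_width: 0.194
gripper_force: 59.9
```

Emit:
{"op": "arm_command", "data": {"commands": [{"x": 0,"y": -0.1,"z": 0,"ax": 0,"ay": 0,"az": 0,"jaw": 0},{"x": 0,"y": -0.2,"z": 0,"ax": 0,"ay": 0,"az": 0,"jaw": 0},{"x": 0,"y": -0.3,"z": 0,"ax": 0,"ay": 0,"az": 0,"jaw": 0},{"x": 0,"y": -0.3,"z": 0,"ax": 0,"ay": 0,"az": 0,"jaw": 0}]}}

```text
clock: 38.75
tool_pos: [0.551, 0.2768, 0.086]
tool_rot: [0.002, 0.644, 0.765, 0.002]
force: [4.8, 0.4, -4.5]
grip_width: 0.193
gripper_force: 59.8
```

```bash
python3 -c "import lidpose;lidpose.go()"
```

```text
t38.8 pos [0.551  0.2768 0.086 ] yaw 9.8 grip 0.193 F [ 4.8  0.4 -4.5] gf 60 q7 -0.01
rotvec [ 0.005 -0.    -0.007]
(0.697, 0.3, 0.0865) -> [-0.2  14.78  0.03]
top Xmin -0.0887 [(np.float64(-0.08), 91.9, -6.1, 78.2)]
side Xmin -0.0921 [(np.float64(-0.1), 92.9, -51.2, 77.9), (np.float64(-0.08), 92.3, -53.0, 79.0)]
```

Emit:
{"op": "arm_command", "data": {"commands": [{"x": 0,"y": -0.2,"z": 0.1,"ax": 0,"ay": 0,"az": 0,"jaw": 0},{"x": 0,"y": -0.4,"z": 0.2,"ax": 0,"ay": 0,"az": 0,"jaw": 0},{"x": 0,"y": -0.5,"z": 0.2,"ax": 0,"ay": 0,"az": 0,"jaw": 0},{"x": 0,"y": -0.5,"z": 0.2,"ax": 0,"ay": 0,"az": 0,"jaw": 0}]}}

```text
clock: 39.25
tool_pos: [0.551, 0.2768, 0.0861]
tool_rot: [0.005, 0.644, 0.765, 0.007]
force: [14.2, 1.8, -4.5]
grip_width: 0.191
gripper_force: 60.0
```

```bash
python3 - <<'E'
from h import *
plan(yaw=9.1)
for n in('side',):
    d=snap(n);cv2.imwrite('pics/s6.png',cv2.resize(d['frame'][90:230,130:290,::-1],None,fx=4,fy=4,interpolation=2))
E
```

```text
t39.2 pos [0.551  0.2768 0.0861] yaw 9.8 grip 0.191 F [14.2  1.8 -4.5] gf 60 q7 -0.01
rotvec [ 0.016 -0.001  0.012]
```

View pics/s6.png

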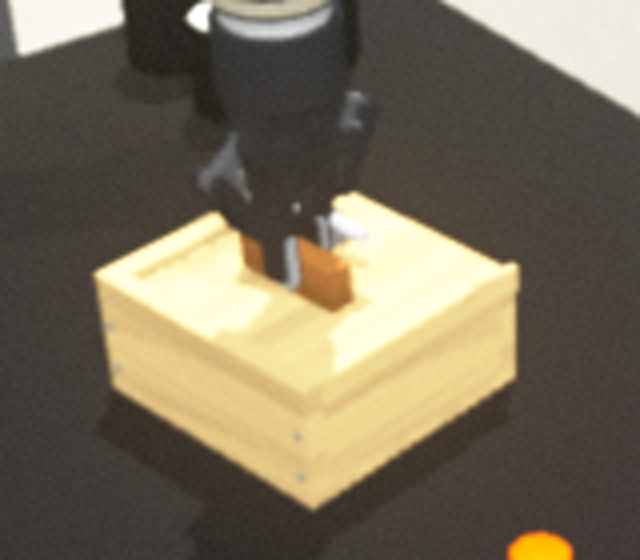

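Emit:
{"op": "arm_command", "data": {"commands": [{"x": 0,"y": 0.5,"z": 0,"ax": 0,"ay": 0,"az": 0,"jaw": 0},{"x": 0,"y": 0.5,"z": 0,"ax": 0,"ay": 0,"az": 0,"jaw": 0},{"x": 0,"y": 0.5,"z": 0,"ax": 0,"ay": 0,"az": 0,"jaw": 0.4},{"x": 0,"y": 0.5,"z": 0,"ax": 0,"ay": 0,"az": 0,"jaw": 0.4},{"x": 0,"y": 0.5,"z": -3,"ax": 0,"ay": 0,"az": 0,"jaw": 0.4},{"x": 0,"y": 0.5,"z": -7,"ax": 0,"ay": 0,"az": 0,"jaw": 0.4},{"x": 0,"y": 0.5,"z": -11,"ax": 0,"ay": 0,"az": 0,"jaw": 0.4},{"x": -5,"y": 0.5,"z": -11,"ax": 0,"ay": 0,"az": 0,"jaw": 0.4},{"x": -10,"y": 0.5,"z": -11,"ax": 0,"ay": 0,"az": 0,"jaw": 0.4},{"x": -12,"y": 0.5,"z": -11,"ax": 0,"ay": 0,"az": 0,"jaw": 0.4}], "grip_force": 20}}

```text
clock: 40.3
tool_pos: [0.5689, 0.1526, 0.1941]
tool_rot: [0.0, 0.646, 0.763, -0.001]
force: [-0.2, 0.5, 0.1]
grip_width: 0.398
gripper_force: 0.0
```

```bash
python3 - <<'E'
from h import *
lid(box=(.43,.7,.16,.41),z0=.068)
plan(yaw=9.1)
d=snap('top');cv2.imwrite('pics/t7.png',cv2.resize(d['frame'][140:250,110:230,::-1],None,fx=5,fy=5,interpolation=2))
E
```

```text
top lid 968 mean [0.5678 0.3535 0.083 ] rect [548.2 339.3] [179.   63.2] 9.7 px [137. 189.]
top board 193 mean [0.62   0.3495 0.0758] rect [616.1 346.5] [39.8 48.8] 8.7 px [141. 168.]
top batten few
top knobtop 16 mean [0.5907 0.3185 0.1279] rect [590.1 318.1] [8.9 7.4] 10.5 px [147. 175.]
top bolt 60 mean [0.5859 0.3427 0.0953] rect [586.4 340.5] [14.9 26.3] 4.7 px [141. 180.]
side lid 3382 mean [0.5496 0.2741 0.0824] rect [558.1 281. ] [184.6 190.2] 9.1 px [205. 161.]
side board 1463 mean [0.5623 0.2763 0.0761] rect [568.5 287.1] [162.6 152.4] 7.5 px [209. 160.]
side batten 166 mean [0.549  0.2774 0.1037] rect [549.2 279.5] [21.  83.2] 10.7 px [204. 152.]
side knobtop 22 mean [0.5911 0.3175 0.1278] rect [591.7 318. ] [12.5  9.2] 2.9 px [208. 131.]
side bolt 164 mean [0.5884 0.3284 0.0955] rect [594.5 326.4] [ 26.3 104.9] 14.4 px [206. 141.]
t40.4 pos [0.5689 0.1537 0.1938] yaw 9.5 grip 0.400 F [ 0.7  0.9 -0.8] gf 0 q7 0.11
rotvec [-0.001  0.001  0.006]
```

View pics/t7.png

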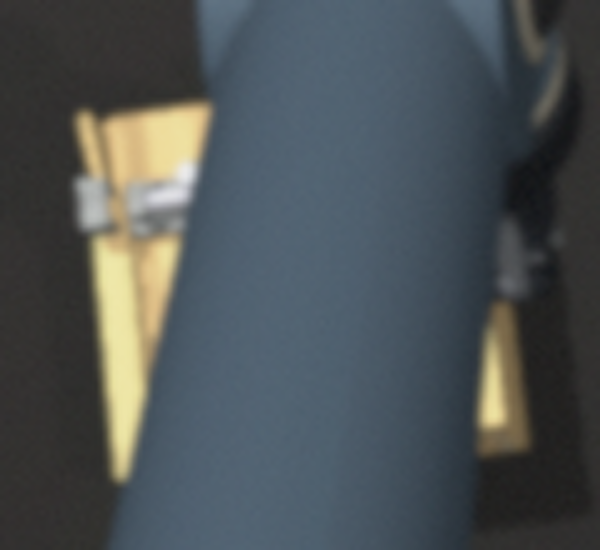

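```bash
python3 - <<'E'
from h import *
plan((.5909,.318,.17),(.5909,.318,.111),yaw=9.1)
E
```

```text
t40.5 pos [0.5686 0.1568 0.1935] yaw 9.7 grip 0.400 F [-0.   0.6 -0.5] gf 0 q7 0.11
rotvec [-0.001 -0.001  0.01 ]
(0.5909, 0.318, 0.17) -> [15.51  4.91  2.35]
(0.5909, 0.318, 0.111) -> [15.51  4.92  8.25]
```

Emit:
{"op": "arm_command", "data": {"commands": [{"x": 5,"y": 2,"z": 1,"ax": 0,"ay": 0,"az": 0,"jaw": 0.4},{"x": 10,"y": 4,"z": 1,"ax": 0,"ay": 0,"az": 0,"jaw": 0.4},{"x": 15.5,"y": 4.9,"z": 1,"ax": 0,"ay": 0,"az": 0,"jaw": 0.4},{"x": 15.5,"y": 4.9,"z": 1,"ax": 0,"ay": 0,"az": 0,"jaw": 0.4},{"x": 15.5,"y": 4.9,"z": 1,"ax": 0,"ay": 0,"az": 0,"jaw": 0.4},{"x": 15.5,"y": 4.9,"z": 1,"ax": 0,"ay": 0,"az": 0,"jaw": 0.4}]}}

```text
clock: 41.05
tool_pos: [0.5902, 0.3192, 0.1829]
tool_rot: [-0.0, 0.643, 0.766, -0.001]
force: [0.2, -0.5, -0.6]
grip_width: 0.395
gripper_force: 0.0
```

```bash
python3 - <<'E'
from h import *
plan((.5909,.318,.111),yaw=9.1)
E
```

```text
t41.0 pos [0.5902 0.3192 0.1829] yaw 9.9 grip 0.395 F [ 0.2 -0.5 -0.6] gf 0 q7 -0.09
rotvec [-0.001  0.001  0.014]
(0.5909, 0.318, 0.111) -> [-0.12  0.05  7.19]
```

Emit:
{"op": "arm_command", "data": {"commands": [{"x": -0.1,"y": 0,"z": 3,"ax": 0,"ay": 0,"az": 0.014,"jaw": 0.4},{"x": -0.1,"y": 0,"z": 6,"ax": 0,"ay": 0,"az": 0.014,"jaw": 0.4},{"x": -0.1,"y": 0,"z": 7.1,"ax": 0,"ay": 0,"az": 0.014,"jaw": 0.4},{"x": -0.1,"y": 0,"z": 7.1,"ax": 0,"ay": 0,"az": 0.014,"jaw": 0.4},{"x": -0.1,"y": 0,"z": 7.1,"ax": 0,"ay": 0,"az": 0.014,"jaw": 0},{"x": -0.1,"y": 0,"z": 7.1,"ax": 0,"ay": 0,"az": 0.014,"jaw": 0},{"x": -0.1,"y": 0,"z": 7.1,"ax": 0,"ay": 0,"az": 0.014,"jaw": 0},{"x": -0.1,"y": 0,"z": 7.1,"ax": 0,"ay": 0,"az": 0.014,"jaw": 0},{"x": -0.1,"y": 0,"z": 7.1,"ax": 0,"ay": 0,"az": 0.014,"jaw": 0}]}}

```text
clock: 41.95
tool_pos: [0.5927, 0.3187, 0.1141]
tool_rot: [0.001, 0.649, 0.761, 0.002]
force: [2.4, -1.1, 6.3]
grip_width: 0.13
gripper_force: 20.4
```

```bash
python3 - <<'E'
from h import *
plan((.5909-.0242*.158,.318+.0242*.987,.111),yaw=9.1)
E
```

```text
t42.0 pos [0.5927 0.3187 0.1141] yaw 9.0 grip 0.130 F [ 2.4 -1.1  6.3] gf 20 q7 -0.06
rotvec [ 0.004 -0.001 -0.001]
(0.5870763999999999, 0.3418854, 0.111) -> [ 2.38 -0.19  0.32]
```

Emit:
{"op": "arm_command", "data": {"commands": [{"x": 0.4,"y": 0,"z": 0,"ax": 0,"ay": 0,"az": 0,"jaw": 0},{"x": 0.8,"y": 0,"z": 0,"ax": 0,"ay": 0,"az": 0,"jaw": 0},{"x": 1.2,"y": 0,"z": 0,"ax": 0,"ay": 0,"az": 0,"jaw": 0},{"x": 1.6,"y": 0,"z": 0,"ax": 0,"ay": 0,"az": 0,"jaw": 0},{"x": 2,"y": 0,"z": 0,"ax": 0,"ay": 0,"az": 0,"jaw": 0},{"x": 2.4,"y": 0,"z": 0,"ax": 0,"ay": 0,"az": 0,"jaw": 0},{"x": 2.6,"y": 0,"z": 0,"ax": 0,"ay": 0,"az": 0,"jaw": 0},{"x": 2.8,"y": 0,"z": 0,"ax": 0,"ay": 0,"az": 0,"jaw": 0},{"x": 2.8,"y": 0,"z": 0,"ax": 0,"ay": 0,"az": 0,"jaw": 0}]}}

```text
clock: 42.85
tool_pos: [0.5888, 0.343, 0.1141]
tool_rot: [0.002, 0.65, 0.76, -0.0]
force: [2.0, -5.2, 6.6]
grip_width: 0.129
gripper_force: 20.6
```

Emit:
{"op": "arm_command", "data": {"commands": [{"x": 0.3,"y": 0,"z": 0,"ax": 0,"ay": 0,"az": 0,"jaw": 0},{"x": 0.3,"y": 0,"z": 0,"ax": 0,"ay": 0,"az": 0,"jaw": 0},{"x": -0.2,"y": 0,"z": 0,"ax": 0,"ay": 0,"az": 0,"jaw": 0.4},{"x": -0.2,"y": 0,"z": 0,"ax": 0,"ay": 0,"az": 0,"jaw": 0.4},{"x": -0.2,"y": 0,"z": -4,"ax": 0,"ay": 0,"az": 0,"jaw": 0.4},{"x": -0.2,"y": 0,"z": -8,"ax": 0,"ay": 0,"az": 0,"jaw": 0.4},{"x": -5,"y": 0,"z": -11,"ax": 0,"ay": 0,"az": 0,"jaw": 0.4},{"x": -10,"y": 0,"z": -11,"ax": 0,"ay": 0,"az": 0,"jaw": 0.4},{"x": -15,"y": 0,"z": -11,"ax": 0,"ay": 0,"az": 0,"jaw": 0.4},{"x": -20,"y": 0,"z": -11,"ax": 0,"ay": 0,"az": 0,"jaw": 0.4}]}}

```text
clock: 43.85
tool_pos: [0.6168, 0.1541, 0.2224]
tool_rot: [-0.001, 0.648, 0.761, 0.0]
force: [0.7, -0.2, 0.3]
grip_width: 0.4
gripper_force: 0.0
```

Emit:
{"op": "arm_command", "data": {"commands": [{"x": -5,"y": 0,"z": 0,"ax": 0,"ay": 0,"az": 0,"jaw": 0.4},{"x": -10,"y": 0,"z": 0,"ax": 0,"ay": 0,"az": 0,"jaw": 0.4},{"x": -15,"y": 0,"z": 0,"ax": 0,"ay": 0,"az": 0,"jaw": 0.4},{"x": -20,"y": 0,"z": 0,"ax": 0,"ay": 0,"az": 0,"jaw": 0.4},{"x": -20,"y": 0,"z": 0,"ax": 0,"ay": 0,"az": 0,"jaw": 0.4},{"x": -20,"y": 0,"z": 0,"ax": 0,"ay": 0,"az": 0,"jaw": 0.4}]}}

```text
clock: 44.45
tool_pos: [0.6485, -0.044, 0.222]
tool_rot: [-0.001, 0.65, 0.76, 0.0]
force: [0.4, 0.7, -1.3]
grip_width: 0.402
gripper_force: 0.0
```

```bash
python3 - <<'E'
from h import *
lid(box=(.43,.7,.16,.41),z0=.068)
plan(yaw=9.1)
d=snap('top');a=cv2.resize(d['frame'][140:250,110:230,::-1],(480,440),interpolation=2)
d=snap('side','side8.png');cv2.imwrite('pics/t8.png',a)
E
```

```text
top lid 5368 mean [0.5538 0.2797 0.0802] rect [557.  280.4] [180.  188.5] 9.2 px [168. 195.]
top board 2975 mean [0.5633 0.2777 0.0756] rect [564.7 280.5] [163.7 161.9] 10.0 px [170. 192.]
top batten 262 mean [0.549  0.2784 0.1034] rect [548.9 278.6] [19.  80.6] 10.6 px [166. 195.]
top knobtop 23 mean [0.5868 0.3412 0.1284] rect [586.8 341.4] [9.9 9.8] 47.9 px [137. 176.]
top bolt 137 mean [0.5865 0.3321 0.0954] rect [586.6 338.9] [17.4 82.7] 13.6 px [145. 180.]
side lid 3406 mean [0.5503 0.2752 0.0823] rect [558.8 280.9] [184.1 189.2] 9.8 px [205. 160.]
side board 1523 mean [0.5641 0.2792 0.0761] rect [569.2 290. ] [160.  166.3] 9.3 px [209. 160.]
side batten 162 mean [0.5489 0.2782 0.1036] rect [550.  280.4] [21.8 82.9] 9.3 px [203. 152.]
side knobtop 21 mean [0.5871 0.3418 0.1279] rect [587.1 342.8] [11.7 10.2] 54.6 px [201. 128.]
side bolt 138 mean [0.5862 0.3384 0.0956] rect [590.2 338.6] [22.4 80.2] 13.3 px [203. 140.]
t44.5 pos [ 0.6487 -0.0406  0.2217] yaw 9.2 grip 0.401 F [-0.   0.8  0.8] gf 0 q7 0.45
rotvec [-0.001 -0.002  0.002]
```

View pics/t8.png

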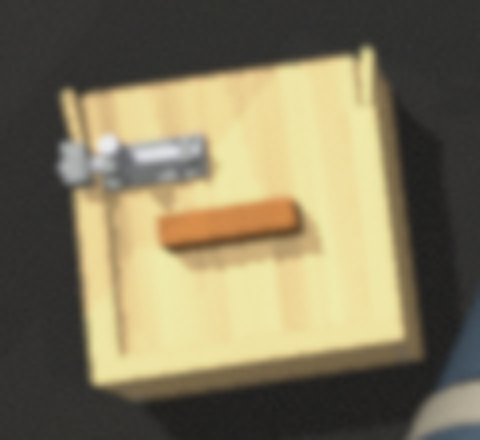

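View pics/side8.png

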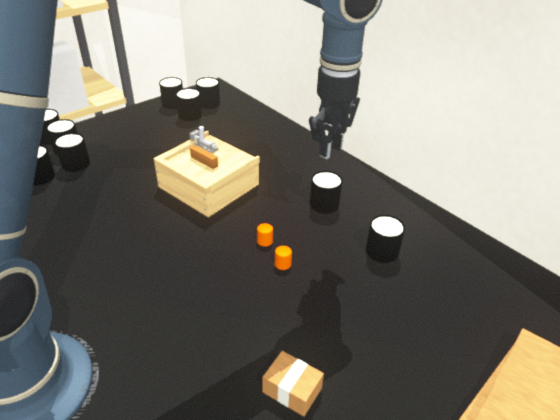

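```bash
python3 -c "
from bench import ticket
print(ticket.close_job())"
```

```text
the job is handed in; nothing more can be done
None
```

All five cups are nested in size order on the case floor, the lid is fully home, the bolt is shot about 24 mm into its keeper, and the job is handed in; the hand-in returned no verdict.

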